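# Load the drying station

### The job

Lay all the loose wooden pieces standing on the bench in front of the drying trays into the tray that is empty at the start, each resting on the tray's floor and none stacked on another; the other tray still holds a finished hut. Then turn the selector until its pointer is on the white mark on the side of the tray you have just filled, and after that press the start button fully down and let it go. Last, carefully lift the dry hut out of its tray, without tipping it over, and stand it upright in the middle of the dark wooden board; leave the glue bottle, screwdriver and brush alone.

Things in the scene. Friction and masses are not known exactly. Their poses are not given: they have to be found in the camera images.
- tray_a: One of two identical fixed grey open trays, outside 240 (x) x 170 (y) x 18 mm high, walls and floor 5 mm thick. Origin: centre of its underside, on the bench. The trays stand left (+y) and right (-y) of the station, 0.2 to 0.26 m off; which is which varies. One holds the hut at the start, the other is empty.
- tray_b: The other tray, identical to tray_a.
- station: Fixed grey box between the trays, 185 (x) x 150 (y) x 40 mm high; origin on the bench under the selector's axis; it reaches 55 mm to -x and 130 mm to +x of it. x points away from the robot (within 0.15 rad), y to the left tray. Round the selector on top are two white marks: at +60 degrees from its x (left), for the left (+y) tray, and at -60 degrees, for the right (-y) tray.
- selector (a joint): Angle of the selector about the vertical, rad, limits -1.5 to 1.5: 0 when its pointer is along the station's +x, growing anticlockwise from above (pointer towards +y); the white marks are at +1.047 and -1.047. It turns stiffly (0.06 N m) and stays where it is left. At the start it stands within 0.65 of 0, on neither mark.
- selector_grip (a point): Grip point on the selector's axis, 72 mm above the bench; turns with the selector, x is the pointer direction. Selector: a black upright bar 16 mm thick, from 40 mm behind the axis to 28 mm ahead, then an 8 mm thick nose to 41 mm ahead, a white line on top. Bar top 84 mm above the bench; it stands on a disc of 36 mm radius whose top is at 48 mm.
- start (a joint): Travel of the start button, m: 0 up, 0.006 fully down; a spring of 5 N at full travel pushes it back.
- start_top (a point): Centre of the top of the grey start button, a disc of 18 mm radius on the station 95 mm along +x from the selector's axis; it is pressed straight down.
- board: Fixed dark wooden board, 160 x 160 x 12 mm, lying flat on the bench on the robot's right. Origin: centre of its underside; its top is 12 mm up.
- hut_chimney (a point): Centre of the chimney of the finished model hut, 104 mm above the hut's underside. The chimney is square, 28 x 28 mm (sides along x and y), in the hut's middle, free from the ridge (about 84 mm up) to its top (122 mm up); lift the hut by it. Hut: 104 mm long (x, along the ridge), 80 mm wide (y) at the eaves, 70 mm at the base, 250 g. It stands upright on a tray's floor.
- ladder_mid (a point): Centre of a wooden model ladder lying flat: 104 (x) x 40 (y) x 14 mm high; centre 7 mm above its underside. Two rails with rungs between. x is along its length. May be absent.
- steps_mid (a point): Centre of a solid wooden flight of three steps, 90 (x) x 40 (y) x 45 mm high; this point is 22.5 mm above its underside and half-way along. The three layers are 15 mm thick and rise towards +x: they span x = -45 to 45, -15 to 45 and 15 to 45 mm. May be absent.
- trough_mid (a point): Centre of an open wooden model trough, 100 (x) x 44 (y) x 30 mm high with 5 mm walls; centre 15 mm above its underside. May be absent.
- bench_mid (a point): Centre of a small wooden model bench, 100 (x) x 38 (y) x 38 mm high: a 10 mm thick seat on two legs 10 mm thick, 36 mm from the middle; centre 19 mm above its underside, the seat is from 28 to 38 mm. May be absent.
- well_mid (a point): Centre of a round solid wooden model well, 54 mm diameter with a 58 mm rim (top 6 mm), 50 mm high; centre 25 mm above its underside, axis z upright. May be absent.
- glue: Bystander: upright white glue bottle with red cap, 60 mm diameter, 170 mm high, beyond the station. Origin: centre of its underside.
- screwdriver: Bystander: screwdriver lying beyond the station.
- brush: Bystander: brush lying to the left of the left tray.

How it is judged (in metres and radians):
On the way, in this order (a step that is already met when the one before it is completed fails the run):
1. every piece lies on the floor of the tray that has no hut, the hut still in the other tray (((x of hut_chimney in the frame of tray_a between -0.115 and 0.115 m and y of hut_chimney in the frame of tray_a between -0.08 and 0.08 m and z of hut_chimney in the frame of tray_a below 0.125 m and (x of ladder_mid in the frame of tray_b between -0.115 and 0.115 m and y of ladder_mid in the frame of tray_b between -0.08 and 0.08 m and z of ladder_mid in the frame of tray_b below 0.021 m) and (x of steps_mid in the frame of tray_b between -0.115 and 0.115 m and y of steps_mid in the frame of tray_b between -0.08 and 0.08 m and z of steps_mid in the frame of tray_b below 0.0365 m) and (x of trough_mid in the frame of tray_b between -0.115 and 0.115 m and y of trough_mid in the frame of tray_b between -0.08 and 0.08 m and z of trough_mid in the frame of tray_b below 0.029 m) and (x of bench_mid in the frame of tray_b between -0.115 and 0.115 m and y of bench_mid in the frame of tray_b between -0.08 and 0.08 m and z of bench_mid in the frame of tray_b below 0.033 m) and (x of well_mid in the frame of tray_b between -0.115 and 0.115 m and y of well_mid in the frame of tray_b between -0.08 and 0.08 m and z of well_mid in the frame of tray_b below 0.039 m) and linear speed of each of ladder, steps, trough, bench, well below 0.03 m/s and contact force between the fingers and anything else below 0.1 N) or (x of hut_chimney in the frame of tray_b between -0.115 and 0.115 m and y of hut_chimney in the frame of tray_b between -0.08 and 0.08 m and z of hut_chimney in the frame of tray_b below 0.125 m and (x of ladder_mid in the frame of tray_a between -0.115 and 0.115 m and y of ladder_mid in the frame of tray_a between -0.08 and 0.08 m and z of ladder_mid in the frame of tray_a below 0.021 m) and (x of steps_mid in the frame of tray_a between -0.115 and 0.115 m and y of steps_mid in the frame of tray_a between -0.08 and 0.08 m and z of steps_mid in the frame of tray_a below 0.0365 m) and (x of trough_mid in the frame of tray_a between -0.115 and 0.115 m and y of trough_mid in the frame of tray_a between -0.08 and 0.08 m and z of trough_mid in the frame of tray_a below 0.029 m) and (x of bench_mid in the frame of tray_a between -0.115 and 0.115 m and y of bench_mid in the frame of tray_a between -0.08 and 0.08 m and z of bench_mid in the frame of tray_a below 0.033 m) and (x of well_mid in the frame of tray_a between -0.115 and 0.115 m and y of well_mid in the frame of tray_a between -0.08 and 0.08 m and z of well_mid in the frame of tray_a below 0.039 m) and linear speed of each of ladder, steps, trough, bench, well below 0.03 m/s and contact force between the fingers and anything else below 0.1 N))), for 0.2 s.
2. the selector points to the mark of the filled tray (((x of hut_chimney in the frame of tray_a between -0.115 and 0.115 m and y of hut_chimney in the frame of tray_a between -0.08 and 0.08 m and z of hut_chimney in the frame of tray_a below 0.125 m and ((y of tray_b in the frame of station above 0 m and value of joint selector between 0.947 and 1.147 rad) or (y of tray_b in the frame of station below 0 m and value of joint selector between -1.147 and -0.947 rad))) or (x of hut_chimney in the frame of tray_b between -0.115 and 0.115 m and y of hut_chimney in the frame of tray_b between -0.08 and 0.08 m and z of hut_chimney in the frame of tray_b below 0.125 m and ((y of tray_a in the frame of station above 0 m and value of joint selector between 0.947 and 1.147 rad) or (y of tray_a in the frame of station below 0 m and value of joint selector between -1.147 and -0.947 rad))))), for 0.2 s.
3. the start button is pressed fully down while the selector is on that mark (value of joint start above 0.0045 m and ((x of hut_chimney in the frame of tray_a between -0.115 and 0.115 m and y of hut_chimney in the frame of tray_a between -0.08 and 0.08 m and z of hut_chimney in the frame of tray_a below 0.125 m and ((y of tray_b in the frame of station above 0 m and value of joint selector between 0.947 and 1.147 rad) or (y of tray_b in the frame of station below 0 m and value of joint selector between -1.147 and -0.947 rad))) or (x of hut_chimney in the frame of tray_b between -0.115 and 0.115 m and y of hut_chimney in the frame of tray_b between -0.08 and 0.08 m and z of hut_chimney in the frame of tray_b below 0.125 m and ((y of tray_a in the frame of station above 0 m and value of joint selector between 0.947 and 1.147 rad) or (y of tray_a in the frame of station below 0 m and value of joint selector between -1.147 and -0.947 rad))))).
4. the button is released (value of joint start below 0.0015 m), for 0.1 s.
At the end, for the whole second after the job is handed in: All pieces rest on the floor of the tray empty at the start (centre inside the walls, at most 9 mm above lying flat); selector within 0.1 rad of that tray's mark; button up; hut upright (0.1 rad) on the board, within 40 mm of its middle; all at rest ((((x of ladder_mid in the frame of tray_b between -0.115 and 0.115 m and y of ladder_mid in the frame of tray_b between -0.08 and 0.08 m and z of ladder_mid in the frame of tray_b below 0.021 m) and (x of steps_mid in the frame of tray_b between -0.115 and 0.115 m and y of steps_mid in the frame of tray_b between -0.08 and 0.08 m and z of steps_mid in the frame of tray_b below 0.0365 m) and (x of trough_mid in the frame of tray_b between -0.115 and 0.115 m and y of trough_mid in the frame of tray_b between -0.08 and 0.08 m and z of trough_mid in the frame of tray_b below 0.029 m) and (x of bench_mid in the frame of tray_b between -0.115 and 0.115 m and y of bench_mid in the frame of tray_b between -0.08 and 0.08 m and z of bench_mid in the frame of tray_b below 0.033 m) and (x of well_mid in the frame of tray_b between -0.115 and 0.115 m and y of well_mid in the frame of tray_b between -0.08 and 0.08 m and z of well_mid in the frame of tray_b below 0.039 m) and ((y of tray_b in the frame of station above 0 m and value of joint selector between 0.947 and 1.147 rad) or (y of tray_b in the frame of station below 0 m and value of joint selector between -1.147 and -0.947 rad))) or ((x of ladder_mid in the frame of tray_a between -0.115 and 0.115 m and y of ladder_mid in the frame of tray_a between -0.08 and 0.08 m and z of ladder_mid in the frame of tray_a below 0.021 m) and (x of steps_mid in the frame of tray_a between -0.115 and 0.115 m and y of steps_mid in the frame of tray_a between -0.08 and 0.08 m and z of steps_mid in the frame of tray_a below 0.0365 m) and (x of trough_mid in the frame of tray_a between -0.115 and 0.115 m and y of trough_mid in the frame of tray_a between -0.08 and 0.08 m and z of trough_mid in the frame of tray_a below 0.029 m) and (x of bench_mid in the frame of tray_a between -0.115 and 0.115 m and y of bench_mid in the frame of tray_a between -0.08 and 0.08 m and z of bench_mid in the frame of tray_a below 0.033 m) and (x of well_mid in the frame of tray_a between -0.115 and 0.115 m and y of well_mid in the frame of tray_a between -0.08 and 0.08 m and z of well_mid in the frame of tray_a below 0.039 m) and ((y of tray_a in the frame of station above 0 m and value of joint selector between 0.947 and 1.147 rad) or (y of tray_a in the frame of station below 0 m and value of joint selector between -1.147 and -0.947 rad)))) and value of joint start below 0.0015 m and horizontal distance between hut_chimney and board below 0.04 m and angle between hut_chimney's own z axis and vertical below 0.1 rad and z of hut_chimney in the frame of board between 0.111 and 0.121 m and linear speed of each of hut, ladder, steps, trough, bench, well below 0.03 m/s); the robot touches nothing.
It fails at once if the hut is tipped over (angle between hut_chimney's own z axis and vertical above 0.6 rad).
It fails at once if the glue is disturbed (moved more than 3 cm) (distance of glue from where it was at the start of the episode above 0.03 m).
It fails at once if the screwdriver is disturbed (moved more than 3 cm) (distance of screwdriver from where it was at the start of the episode above 0.03 m).
It fails at once if the brush is disturbed (moved more than 3 cm) (distance of brush from where it was at the start of the episode above 0.03 m).
Of ladder, steps, trough, bench, well only 3 to 4 are there at a start; the rules pass over those that are not, and their reading is None.
At some moment in a run one of steps, trough, bench, well may be knocked a few centimetres aside while the robot is not near it.
It also fails if it takes over 210 s, if anything falls off the work surface, if the arm or the gripper's body presses on something with over 40 N, if the wrist force passes 120 N, or if a joint passes its speed limit or range.

### The arm

A 6-joint arm with a two-finger parallel gripper is mounted at the origin on the work surface. World frame = base frame: x ahead of the robot, y to its left, z up, the work surface at z = 0. Lengths are in mm, angles in rad, forces in N, time in s.
With the tool pointing down it reaches from about 225 to 875 mm from the base axis. Payload 3.4 kg.
Tool frame: the origin (TCP) lies at the very end of the fingers, on their centre line; the grasp point (between the pads) lies ctrl.pinch_z behind it (ctrl.pinch_z is the distance from the TCP to the grasp point, in mm); z points along the fingers, y is the direction in which the jaws open and shut (so a half turn about z gives the same grasp; the last joint's range is limited). The gripper opens to 85 mm and grips with 20 to 120 N. Pads are 22 mm wide; open, the fingers measure 114 mm over their backs; the gripper's body (76 mm by 85 mm) begins 54 mm behind the grasp point. The pads swing forward as they close: fully open they stand 13 mm farther back than shut.
Start: joints at [1.163, 0.276, 1.505, -0, 1.361, -0.121], TCP at [162.676, 551.546, 199.328] pointing down, gripper open.
Joint ranges: [-2.89, 2.89], [-0.75, 2.08], [0.22, 2.7], [-1.18, 4.32], [0.11, 2.71], [-2.7, 2.7]. Speed limits (rad/s): [2.57, 2.57, 3.14, 3.14, 3.14, 3.14].

### API

Orientations are given as a unit quaternion [w, x, y, z].
In Python, from bench import ctrl, eyes gives the robot as it stands.
- The arm moves only by the shell command python3 -m crank 'ROWS' [FORCE]. ROWS is JSON, a list of rows, each an object with "fingers": the gripper's target within -1 to 1 (shut at 1, half-way at 0, fully open at -1); "xyz": the shift along the tool's x, y, z in m, a list of three; "spin": the turn about the tool's z in degrees. A call has exactly 8 rows; each row shifts and turns the pose as measured when the row begins, along the tool's axes as they then stand; what a row does not reach is not made up. A row lasts 1/8 s, in which the tool goes at most 62.5 mm and 10.7 degrees, less where a joint would pass 70% of its speed; a pose out of reach is approached as far as the arm can. A call with a gripper value outside its range is refused whole. The fingers move at their own pace and stop on an object; FORCE is the grip in N (left out, the last holds). Time passes only in rows, so rows that do not move let the fingers close, or fill a call up. It gives the time, the measured TCP pose, the force and the opening at its end, in the units of the state.
- ctrl.sense(): the state, without advancing time (a new reading comes with each control period).
- eyes.snapshot(name): name is "scene" or "top" or "wrist"; returns (picture, depth): 384x512x3 uint8, red, green, blue; 384x512 float32, mm along the optical axis (not along the pixel's ray), 0 where there is no reading.
- eyes.camera_info(name): a dict with "intrinsics" (3x3 intrinsics, pixels), "T" (4x4, takes a point from camera to world coordinates); the wrist camera has in their place "T_tool_cam" (4x4, takes a point from camera to tool coordinates, whose origin is the TCP and whose axes are the flange's). Camera axes: x right, y up, looking along -z (the intrinsics and any distortion apply to the point x, -y, -z); pixel columns grow to the right and rows downward; lengths in mm; the calibration is good to about 2 mm. A picture is of the moment at which its call begins: read the wrist's pose just before it. camera_info takes no time and is no camera call.
- ctrl.job_done(): hands the job in, once; it reports no verdict.
The state is a dict: "time": time; "qpos": joint angles; "joint_velocities": joint speeds; "tau": joint torques, N m; "ee_pos": TCP position; "eef_rot": TCP orientation; "contact_force": force on the tool from outside, world axes, zero at the start; "moment": the same for the moment, N m; "opening": opening from 0.0 (shut) to 1.0 (fully open).
Only numpy, scipy, OpenCV 4.12 (cv2) and the standard library are available. Lean on these libraries where they do the work, as an engineer would, in place of code of your own. Each camera call takes 0.05 s, during which the arm holds its last target.

## Working session

There is one attempt and no reset: what is moved stays moved. The work goes in short steps, Python scripts to look and compute and a shell command to move; the robot and the scene stay as the last step left them, time stands still between calls to the robot, and variables do not carry over. Pictures are saved under pics/ and viewed, and the job is handed in when it is done.

```bash
ls; mkdir -p pics
python3 - <<'E'
from bench import ctrl, eyes
import cv2
print(ctrl.sense(), ctrl.pinch_z)
for n in("scene","top","wrist"):
    p,d=eyes.snapshot(n); cv2.imwrite(f"pics/{n}0.png",p[:,:,::-1]); 
    print(n,eyes.camera_info(n))
E
```

```text
pics
{'time': 0.0, 'qpos': array([ 1.16296260e+00,  2.76628175e-01,  1.50615321e+00, -5.59778222e-05,
        1.36067263e+00, -1.20994683e-01]), 'joint_velocities': array([ 3.60251702e-03,  4.53314995e-04,  6.37453985e-04,  3.07134273e-05,
        2.40116086e-03, -2.18688174e-04]), 'tau': array([ 5.28967503e-04, -4.16783845e+01, -2.45805538e+01,  9.25563609e-05,
        1.12081561e-02,  1.15265672e-05]), 'ee_pos': array([162.46846358, 550.95690639, 198.41283353]), 'eef_rot': array([-2.16810397e-04,  1.42922494e-01,  9.89733446e-01, -9.05485795e-04]), 'contact_force': array([ 0.39192863, -0.21845587,  0.44078757]), 'moment': array([ 0.0292935 , -0.02405564,  0.0454972 ]), 'opening': 0.9978186463627} 18.700000000000003
scene {'intrinsics': array([[363.7950606 ,   0.        , 254.2216501 ],
       [  0.        , 363.7950606 , 188.32486519],
       [  0.        ,   0.        ,   1.        ]]), 'T': array([[ 5.68103205e-01, -6.67419435e-01,  4.81466558e-01,
         9.83672754e+02],
       [ 8.22838827e-01,  4.50738527e-01, -3.46079535e-01,
        -2.41103192e+02],
       [ 1.39646808e-0
[... 502 characters left out ...]
    [-1.20289228e-02,  1.83179843e-01,  9.83005824e-01,
         1.02971151e+03],
       [ 0.00000000e+00,  0.00000000e+00,  0.00000000e+00,
         1.00000000e+00]])}
wrist {'intrinsics': array([[286.9201698 ,   0.        , 258.36196623],
       [  0.        , 286.9201698 , 190.17544795],
       [  0.        ,   0.        ,   1.        ]]), 'T_tool_cam': array([[-1.22272476e-03,  9.44339574e-01,  3.28970019e-01,
         8.48059379e+01],
       [ 9.99998466e-01,  7.41985932e-04,  1.58688080e-03,
        -6.04207894e-01],
       [ 1.25446321e-03,  3.28971455e-01, -9.44339033e-01,
        -1.75013281e+02],
       [ 0.00000000e+00,  0.00000000e+00,  0.00000000e+00,
         1.00000000e+00]])}
```

View pics/top0.png

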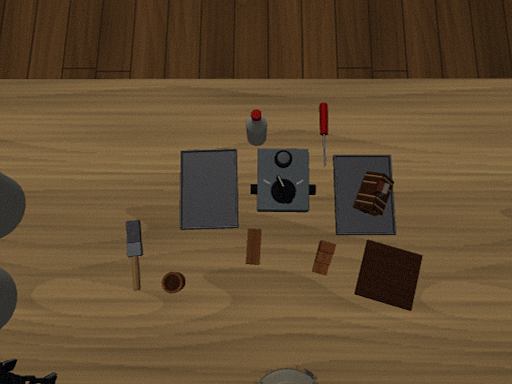

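View pics/scene0.png

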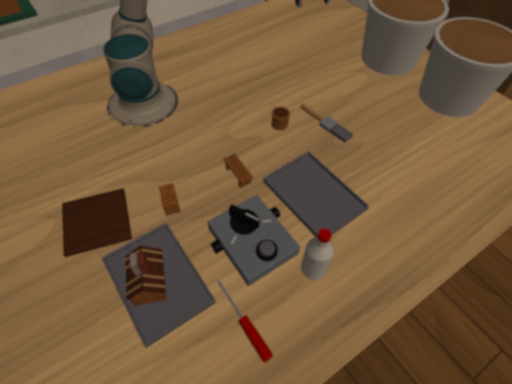

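View pics/wrist0.png

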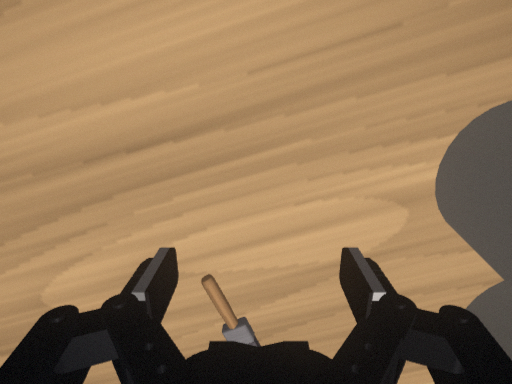

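The top view shows the left tray (208,190), which is empty, and the hut in the right tray (373,193). There are three pieces: the well (173,282), the bench (254,246) and the steps (323,257). The board is at (388,274) and the selector at (284,188). I'll zoom in and measure next.

```bash
cat > h.py <<'E'
import numpy as np, cv2
from bench import ctrl, eyes
def info(n):
    c=eyes.camera_info(n); K=c["intrinsics"]
    if "T" in c: T=c["T"]
    else:
        s=ctrl.sense(); T=pose(s)@c["T_tool_cam"]
    return K,T
def pose(s):
    from scipy.spatial.transform import Rotation as R
    w,x,y,z=s["eef_rot"]; M=np.eye(4); M[:3,:3]=R.from_quat([x,y,z,w]).as_matrix(); M[:3,3]=s["ee_pos"]; return M
def snap(n):
    K,T=info(n); p,d=eyes.snapshot(n); return p,d,K,T
def ray(K,T,u,v,z):
    r=T[:3,:3]@np.array([(u-K[0,2])/K[0,0],-(v-K[1,2])/K[1,1],-1.]); o=T[:3,3]
    return o+r*(z-o[2])/r[2]
def cloud(d,K,T):
    v,u=np.mgrid[:d.shape[0],:d.shape[1]]
    P=np.stack([(u-K[0,2])/K[0,0]*d,-(v-K[1,2])/K[1,1]*d,-d],-1)
    W=P@T[:3,:3].T+T[:3,3]; W[d==0]=np.nan; return W
def proj(K,T,P):
    q=np.linalg.inv(T)@np.append(P,1); return K[0,0]*q[0]/-q[2]+K[0,2], -K[1,1]*q[1]/-q[2]+K[1,2]
E
cat > meas.py <<'E'
from h import *
import sys
p,d,K,T=snap("top"); W=cloud(d,K,T)
cv2.imwrite(f"pics/{sys.argv[1]}.png",cv2.resize(p[130:320,120:430,::-1],None,fx=2.5,fy=2.5,interpolation=cv2.INTER_CUBIC))
Z=W[...,2]
print("bench z",np.nanmedian(Z[240:250,180:220]),"tray floor L",np.nanmedian(Z[180:200,200:215]))
hsv=cv2.cvtColor(p,cv2.COLOR_RGB2HSV)
ok=(Z>7)&(Z<200); ok[:140]=0; ok[320:]=0; ok[:,:110]=0
n,L,st,c=cv2.connectedComponentsWithStats(ok.astype(np.uint8))
for i in range(1,n):
    if st[i,4]<40: continue
    m=L==i; P=W[m]; zt=np.nanpercentile(P[:,2],95)
    top=P[P[:,2]>zt-6]
    r=cv2.minAreaRect(top[:,:2].astype(np.float32)); ra=cv2.minAreaRect(P[:,:2].astype(np.float32))
    print(i,st[i],"ztop %.1f"%zt,"top",np.round(np.r_[r[0],r[1],r[2]],1),"all",np.round(np.r_[ra[0],ra[1],ra[2]],1))
E
python3 meas.py t1
```

```text
bench z 0.6309445067518027 tray floor L 5.8057101263243
1 [248 140  17   6  72] ztop 49.6 top [744.2  90.8  23.7   3.2  86.1] all [749.1  87.6  13.4  48.8   3.3]
2 [323 140   2  26  52] ztop 19.8 top [ 717.6 -115.2    4.1   76.9   88.5] all [ 719.2 -115.3    4.3   80.1   88.5]
5 [179 148  59  82 816] ztop 21.2 top [608.8 229.4 240.2 170.    1.9] all [609.  230.  241.1 170.6   2.1]
6 [ 250  148   66   64 3393] ztop 69.9 top [629.6  12.1 147.3  38.3   2.6] all [631.9  10.  188.9 185.7  89.6]
10 [209 153  16  13  44] ztop 10.1 top [700.2 208.4  32.6  38.2  25.4] all [700.2 208.4  32.6  38.2  25.4]
15 [ 333  154   63   81 2579] ztop 119.9 top [ 587.2 -245.5   28.5   29.1   67.9] all [ 5.936e+02 -2.290e+02  2.412e+02  1.718e+02  2.000e-01]
37 [188 162  11  16  46] ztop 9.1 top [665.3 279.1  26.7  45.6  77.7] all [665.3 279.1  26.7  45.6  77.7]
64 [210 170  15  22  69] ztop 9.5 top [632.  204.   36.8  66.6  85. ] all [632.  204.   36.8  66.6  85. ]
156 [221 197  11  17  43] ztop 9.9 top [555.7 180.4  56.   21.6  24.7] all [555.7 180.4  56.   21.6  24.7]
176 [208 205  11  15  40] ztop 10.2 top [535.4 219.7  38.1  29.   25.4] all [535.4 219.7  38.1  29.   25.4]
236 [125 220  18  70 771] ztop 22.5 top [412.4 437.6 197.6  42.4   5.8] all [412.7 436.8 199.5  43.1   8.1]
273 [246 228  15  37 480] ztop 41.7 top [437.   94.9  37.8  99.6  87.3] all [436.9  94.9  37.8  99.8  87.3]
287 [312 240  24  35 511] ztop 47.5 top [ 435.1 -111.5   40.4   29.7   74.3] all [ 406.4 -102.9   40.4   89.4   73.7]
288 [ 354  240   68   71 3291] ztop 16.0 top [ 361.3 -287.9  161.   159.8   74. ] all [ 361.1 -288.5  162.3  159.8   74. ]
293 [161 272  24  21 402] ztop 54.1 top [3.368e+02 3.172e+02 5.330e+01 5.620e+01 2.000e-01] all [3.367e+02 3.167e+02 5.350e+01 5.710e+01 1.000e-01]
```

View pics/t1.png

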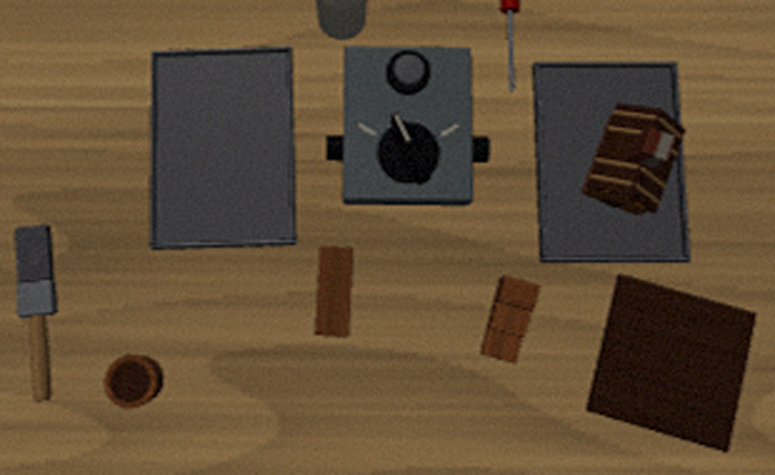

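```bash
cat >> h.py <<'E'
def go(x,y,z,yaw=None):
    """print spin (deg) and the shift in tool axes after that spin; yaw = jaw direction deg, mod 180"""
    s=ctrl.sense(); M=pose(s); a=np.degrees(np.arctan2(M[1,1],M[0,1]))
    sp=0
    if yaw is not None:
        sp=-((yaw-a+90)%180-90)
    na=np.radians(a-sp); ty=np.array([np.cos(na),np.sin(na),0]); tz=np.array([0,0,-1.]); tx=np.cross(ty,tz)
    dv=np.array([x,y,z])-s["ee_pos"]
    print("t %.2f pos %s yaw %.1f open %.2f q6 %.2f tz %s F %s"%(s["time"],np.round(s["ee_pos"],1),a,s["opening"],s["qpos"][5],np.round(M[:3,2],3),np.round(s["contact_force"],1)))
    print("spin %.1f  shift mm x %.1f y %.1f z %.1f (len %.0f)"%(sp,dv@tx,dv@ty,dv@tz,np.linalg.norm(dv)))
E
python3 - <<'E'
from h import *
p,d,K,T=snap("top"); W=cloud(d,K,T); Z=W[...,2]
m=(Z>34)&(Z<47); m[:148]=0;m[215:]=0;m[:,:258]=0;m[:,308:]=0
r=cv2.minAreaRect(W[m][:,:2].astype(np.float32)); print("station",r)
hsv=cv2.cvtColor(p,cv2.COLOR_RGB2HSV)
w=(hsv[...,1]<60)&(hsv[...,2]>140); w[:165]=0;w[205:]=0;w[:,:260]=0;w[:,:]&=True;w[:,308:]=0
n,L,st,c=cv2.connectedComponentsWithStats(w.astype(np.uint8))
for i in range(1,n):
    if st[i,4]<3: continue
    print(st[i],c[i],"at40",ray(K,T,*c[i],40)[:2],"at84",ray(K,T,*c[i],84)[:2])
m=(Z>76)&(Z<95); m[:165]=0;m[210:]=0;m[:,:265]=0;m[:,303:]=0
P=W[m][:,:2].astype(np.float32);print(len(P),"bar",cv2.minAreaRect(P),P.mean(0))
# hut
m=(Z>108)&(Z<130); m[:150]=0;m[230:]=0;m[:,:330]=0;m[:,400:]=0
P=W[m][:,:2].astype(np.float32);print(len(P),"chim",cv2.minAreaRect(P),P.mean(0))
m=(Z>35)&(Z<130); m[:150]=0;m[230:]=0;m[:,:330]=0;m[:,400:]=0
P=W[m][:,:2].astype(np.float32);print(len(P),"hut",cv2.minAreaRect(P))
go(437,95,120,87.3)
E
```

```text
station ((632.2566528320312, 10.260456085205078), (144.577392578125, 186.2833251953125), 89.49476623535156)
164 bar ((593.8745727539062, 11.138626098632812), (79.12979888916016, 15.881280899047852), 25.99871826171875) [591.03546  10.16342]
145 chim ((586.8892822265625, -245.03109741210938), (28.492881774902344, 28.437267303466797), 67.93952178955078) [ 586.0431 -242.9279]
1130 hut ((587.325927734375, -245.38088989257812), (82.27066802978516, 105.45076751708984), 67.20555877685547)
t 0.25 pos [162.6 551.3 198.9] yaw 73.6 open 1.00 q6 -0.12 tz [-0.    -0.001 -1.   ] F [ 0.5 -0.5 -0.6]
spin -13.7  shift mm x -295.6 y -442.9 z 78.9 (len 538)
```

```bash
python3 -m crank '[{"fingers":-1,"xyz":[0,0,0],"spin":-7},{"fingers":-1,"xyz":[0,0,0],"spin":-6.7},{"fingers":-1,"xyz":[-0.033,-0.049,0.0],"spin":0},{"fingers":-1,"xyz":[-0.033,-0.049,0],"spin":0},{"fingers":-1,"xyz":[-0.033,-0.049,0],"spin":0},{"fingers":-1,"xyz":[-0.033,-0.049,0],"spin":0},{"fingers":-1,"xyz":[-0.033,-0.049,0],"spin":0},{"fingers":-1,"xyz":[-0.033,-0.049,0],"spin":0}]' 40; python3 -c "
from h import *
go(437,95,120,87.3)"
```

```text
time: 1.25
ee_pos: [353.4, 245.6, 198.0]
eef_rot: [0.001, 0.015, 1.0, 0.0]
contact_force: [0.7, -0.2, -0.1]
opening: 0.998
t 1.25 pos [353.4 245.6 198. ] yaw 88.3 open 1.00 q6 -1.09 tz [ 0.003  0.001 -1.   ] F [ 0.7 -0.2 -0.1]
spin 1.0  shift mm x -90.6 y -146.5 z 78.0 (len 189)
```

```bash
python3 -m crank '[{"fingers":-1,"xyz":[-0.030,-0.049,0.02],"spin":1},{"fingers":-1,"xyz":[-0.030,-0.049,0.02],"spin":0},{"fingers":-1,"xyz":[-0.030,-0.048,0.02],"spin":0},{"fingers":-1,"xyz":[0,0,0.018],"spin":0},{"fingers":-1,"xyz":[0,0,0],"spin":0},{"fingers":-1,"xyz":[0,0,0],"spin":0},{"fingers":-1,"xyz":[0,0,0],"spin":0},{"fingers":-1,"xyz":[0,0,0],"spin":0}]'; python3 -c "
from h import *
go(437,95,20,87.3)
p,d,K,T=snap('wrist'); cv2.imwrite('pics/w1.png',p[:,:,::-1])
print(proj(K,T,[437,95,38]))"
```

```text
time: 2.25
ee_pos: [444.1, 88.7, 121.4]
eef_rot: [0.006, 0.027, 1.0, 0.001]
contact_force: [-0.3, -0.4, -0.4]
opening: 1.0
t 2.25 pos [444.1  88.7 121.4] yaw 87.0 open 1.00 q6 -1.48 tz [ 0.012  0.002 -1.   ] F [-0.3 -0.4 -0.4]
spin -0.3  shift mm x 7.4 y 6.0 z 101.4 (len 102)
(np.float64(265.51825517131545), np.float64(176.65091044386105))
```

View pics/w1.png

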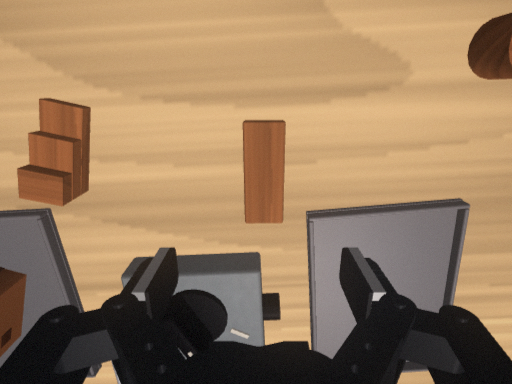

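The wrist view shows the bench at (264,172), as predicted, so I'm going down.

```bash
python3 -m crank '[{"fingers":-1,"xyz":[0.004,0.003,0.02],"spin":0},{"fingers":-1,"xyz":[0.003,0.003,0.03],"spin":0},{"fingers":-1,"xyz":[0,0,0.03],"spin":0},{"fingers":-1,"xyz":[0,0,0.015],"spin":0},{"fingers":-1,"xyz":[0,0,0.006],"spin":0},{"fingers":-1,"xyz":[0,0,0],"spin":0},{"fingers":-1,"xyz":[0,0,0],"spin":0},{"fingers":-1,"xyz":[0,0,0],"spin":0}]'; python3 -c "
from h import *
go(437,95,14,87.3)"
```

```text
time: 3.3
ee_pos: [442.7, 98.1, 22.1]
eef_rot: [0.012, 0.024, 1.0, 0.002]
contact_force: [-0.2, -0.6, -0.1]
opening: 1.004
t 3.30 pos [442.7  98.1  22.1] yaw 87.3 open 1.00 q6 -1.46 tz [ 0.024  0.003 -1.   ] F [-0.2 -0.6 -0.1]
spin -0.0  shift mm x 5.6 y -3.4 z 8.1 (len 10)
```

```bash
python3 -m crank '[{"fingers":-1,"xyz":[0.005,-0.003,0.008],"spin":0},{"fingers":-1,"xyz":[0,0,0],"spin":0},{"fingers":0.6,"xyz":[0,0,0],"spin":0},{"fingers":0.6,"xyz":[0,0,0],"spin":0},{"fingers":0.6,"xyz":[0,0,0],"spin":0},{"fingers":0.6,"xyz":[0,0,0],"spin":0},{"fingers":0.6,"xyz":[0,0,0],"spin":0},{"fingers":0.6,"xyz":[0,0,0],"spin":0}]' 40; python3 -c "
from h import *
go(437,95,14,87.3)"
```

```text
time: 4.3
ee_pos: [438.1, 95.2, 14.2]
eef_rot: [0.013, 0.024, 1.0, 0.002]
contact_force: [-1.0, 1.3, -0.4]
opening: 0.199
t 4.30 pos [438.1  95.2  14.2] yaw 87.2 open 0.20 q6 -1.47 tz [ 0.025  0.003 -1.   ] F [-1.   1.3 -0.4]
spin -0.1  shift mm x 1.1 y -0.2 z 0.2 (len 1)
```

```bash
python3 -c "
from h import *
p,d,K,T=snap('wrist'); q,d2,K2,T2=snap('scene')
cv2.imwrite('pics/w2.png',np.hstack([p[:,:,::-1],q[:,:,::-1]])[::1,::1] if 0 else cv2.resize(np.hstack([p,q])[:,:,::-1],(800,300)))"
```

```text
(no output)
```

View pics/w2.png

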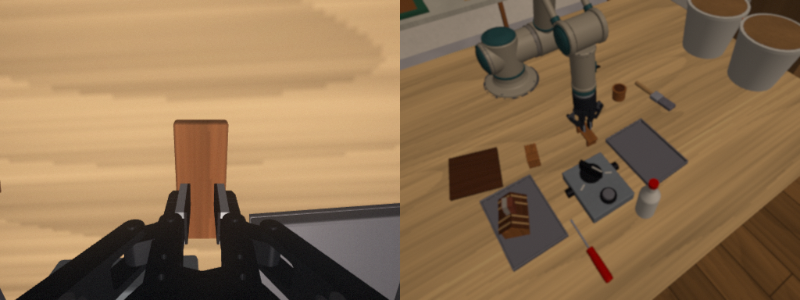

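```bash
python3 -c "
from h import *
p,d,K,T=snap('wrist'); W=cloud(d,K,T)
for v in range(150,320,12):
  print(v,[(u,np.round(W[v,u]).tolist()) for u in (215,235,257,282,300)])
p,d,K,T=snap('top'); cv2.imwrite('pics/t2.png',cv2.resize(p[130:320,120:430,::-1],None,fx=2.5,fy=2.5,interpolation=cv2.INTER_CUBIC))
"
```

```text
150 [(215, [389.0, 68.0, 1.0]), (235, [390.0, 81.0, 0.0]), (257, [391.0, 96.0, 0.0]), (282, [391.0, 112.0, 1.0]), (300, [392.0, 124.0, 0.0])]
162 [(215, [397.0, 67.0, 1.0]), (235, [388.0, 84.0, 40.0]), (257, [389.0, 96.0, 38.0]), (282, [389.0, 109.0, 39.0]), (300, [400.0, 124.0, 1.0])]
174 [(215, [405.0, 67.0, 1.0]), (235, [394.0, 84.0, 39.0]), (257, [395.0, 96.0, 38.0]), (282, [395.0, 109.0, 40.0]), (300, [409.0, 124.0, 1.0])]
186 [(215, [414.0, 65.0, 0.0]), (235, [402.0, 83.0, 38.0]), (257, [402.0, 95.0, 38.0]), (282, [402.0, 109.0, 39.0]), (300, [417.0, 124.0, 2.0])]
198 [(215, [423.0, 64.0, -0.0]), (235, [408.0, 83.0, 39.0]), (257, [409.0, 95.0, 39.0]), (282, [410.0, 109.0, 39.0]), (300, [426.0, 124.0, 0.0])]
210 [(215, [432.0, 64.0, 0.0]), (235, [416.0, 82.0, 38.0]), (257, [417.0, 94.0, 38.0]), (282, [417.0, 109.0, 38.0]), (300, [436.0, 124.0, -0.0])]
222 [(215, [442.0, 63.0, 1.0]), (235, [423.0, 81.0, 39.0]), (257, [424.0, 94.0, 39.0]), (282, [425.0, 108.0, 39.0]), (300, [445.0, 124.0, 0.0])]
234 [(215, [452.0, 62.0, 1.0]), (235, [431.0, 81.0, 39.0]), (257, [432.0, 94.0, 39.0])
[... 387 characters left out ...]
35, [424.0, 85.0, 83.0]), (257, [457.0, 92.0, 38.0]), (282, [426.0, 105.0, 82.0]), (300, [430.0, 114.0, 77.0])]
282 [(215, [422.0, 78.0, 94.0]), (235, [429.0, 84.0, 84.0]), (257, [467.0, 92.0, 38.0]), (282, [430.0, 105.0, 84.0]), (300, [423.0, 111.0, 94.0])]
294 [(215, [422.0, 78.0, 100.0]), (235, [434.0, 84.0, 87.0]), (257, [475.0, 91.0, 39.0]), (282, [435.0, 104.0, 87.0]), (300, [425.0, 110.0, 99.0])]
306 [(215, [422.0, 79.0, 106.0]), (235, [439.0, 84.0, 89.0]), (257, [520.0, 89.0, 1.0]), (282, [439.0, 104.0, 89.0]), (300, [421.0, 109.0, 110.0])]
318 [(215, [417.0, 81.0, 117.0]), (235, [532.0, 70.0, 1.0]), (257, [532.0, 88.0, 1.0]), (282, [533.0, 109.0, 1.0]), (300, [418.0, 108.0, 117.0])]
```

View pics/t2.png

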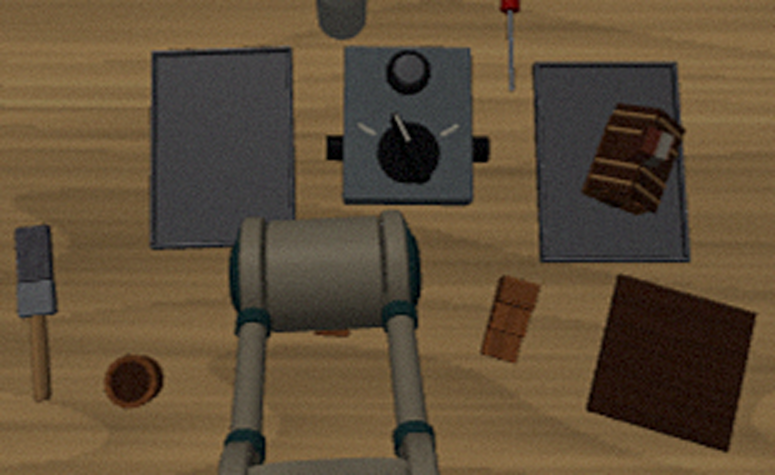

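```bash
python3 -c "
from h import *
p,d,K,T=snap('wrist'); W=cloud(d,K,T); M=np.linalg.inv(pose(ctrl.sense()))
cv2.imwrite('pics/w3.png',cv2.resize(p[220:384,180:340,::-1],None,fx=3.6,fy=3.6,interpolation=cv2.INTER_CUBIC))
Q=W@M[:3,:3].T+M[:3,3]
for v in range(232,330,8):
  print(v,[(u,np.round(Q[v,u]).tolist()) for u in range(222,246,4)])
s=ctrl.sense();print(s['qpos'],s['ee_pos'])
"
```

```text
232 [(222, [-13.0, -28.0, 14.0]), (226, [6.0, -20.0, -24.0]), (230, [6.0, -17.0, -24.0]), (234, [7.0, -15.0, -25.0]), (238, [7.0, -13.0, -26.0]), (242, [6.0, -10.0, -24.0])]
240 [(222, [-20.0, -28.0, 14.0]), (226, [1.0, -20.0, -24.0]), (230, [11.0, -16.0, -43.0]), (234, [11.0, -14.0, -42.0]), (238, [11.0, -11.0, -43.0]), (242, [11.0, -9.0, -42.0])]
248 [(222, [7.0, -20.0, -44.0]), (226, [7.0, -18.0, -43.0]), (230, [11.0, -15.0, -50.0]), (234, [11.0, -13.0, -50.0]), (238, [11.0, -11.0, -51.0]), (242, [8.0, -9.0, -45.0])]
256 [(222, [8.0, -19.0, -52.0]), (226, [7.0, -17.0, -51.0]), (230, [11.0, -14.0, -58.0]), (234, [11.0, -12.0, -57.0]), (238, [11.0, -10.0, -57.0]), (242, [4.0, -9.0, -46.0])]
264 [(222, [7.0, -18.0, -58.0]), (226, [11.0, -15.0, -64.0]), (230, [11.0, -13.0, -64.0]), (234, [11.0, -12.0, -64.0]), (238, [11.0, -10.0, -64.0]), (242, [1.0, -9.0, -48.0])]
272 [(222, [11.0, -16.0, -70.0]), (226, [11.0, -15.0, -70.0]), (230, [11.0, -13.0, -70.0]), (234, [11.0, -11.0, -69.0]), (238, [10.0, -10.0, -69.0]), (242, [-4.0, -9.0, -48.0])]
280 [(222, [13.0, -15.0, -78.0]), (226, [13.0
[... 624 characters left out ...]
.0, -70.0]), (242, [-46.0, -12.0, -23.0])]
312 [(222, [18.0, -12.0, -101.0]), (226, [17.0, -11.0, -100.0]), (230, [nan, nan, nan]), (234, [-4.0, -11.0, -77.0]), (238, [-10.0, -10.0, -70.0]), (242, [-88.0, -15.0, 15.0])]
320 [(222, [17.0, -12.0, -103.0]), (226, [17.0, -11.0, -104.0]), (230, [16.0, -10.0, -102.0]), (234, [-7.0, -11.0, -78.0]), (238, [-97.0, -18.0, 16.0]), (242, [-95.0, -15.0, 15.0])]
328 [(222, [18.0, -12.0, -107.0]), (226, [17.0, -10.0, -107.0]), (230, [15.0, -10.0, -105.0]), (234, [-9.0, -11.0, -80.0]), (238, [-101.0, -18.0, 12.0]), (242, [-102.0, -15.0, 13.0])]
[ 0.05681369  0.27018671  2.05785546  0.00253244  0.78815749 -1.46755061] [437.98269194  95.13549543  14.12603905]
```

View pics/w3.png

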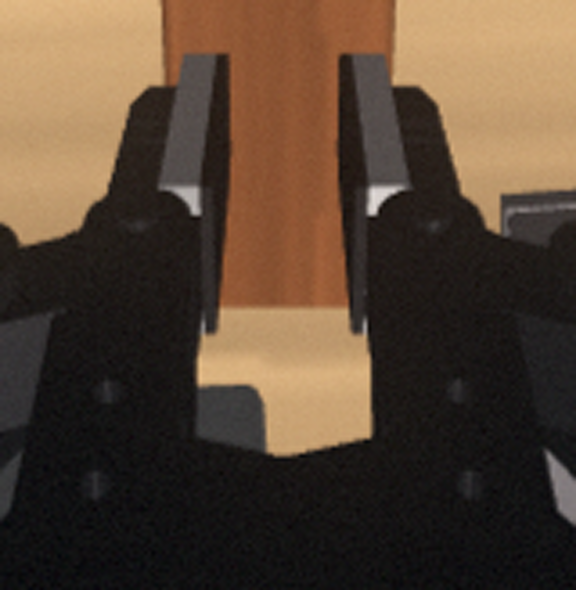

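The wrist view shows the pads straddling the seat with about 22 mm of air above it. By depth the pad ends sit about 42 mm behind the reported TCP. The bench surface and seat heights read correctly in the same image, so the TCP isn't at the fingertips as the brief says. I'll open, check the open-tip depth too, and go down slowly while watching the force.

```bash
python3 -m crank '[{"fingers":-1,"xyz":[0,0,0],"spin":0},{"fingers":-1,"xyz":[0,0,0],"spin":0},{"fingers":-1,"xyz":[0,0,0],"spin":0},{"fingers":-1,"xyz":[0,0,0],"spin":0},{"fingers":-1,"xyz":[0,0,0.008],"spin":0},{"fingers":-1,"xyz":[0,0,0.008],"spin":0},{"fingers":-1,"xyz":[0,0,0],"spin":0},{"fingers":-1,"xyz":[0,0,0],"spin":0}]' 40
cat > tips.py <<'E'
from h import *
p,d,K,T=snap('wrist'); W=cloud(d,K,T); M=np.linalg.inv(pose(ctrl.sense()))
Q=W@M[:3,:3].T+M[:3,3]
m=(abs(Q[...,0])<16)&(W[...,2]>3)&(abs(Q[...,1])<70)&(abs(Q[...,1])>5)&(Q[...,2]>-110)
for lo in range(-70,30,4):
    k=m&(Q[...,2]>lo)&(Q[...,2]<=lo+4)
    if k.sum(): print(lo,k.sum(),"y",np.round(np.percentile(Q[k][:,1],[0,25,75,100])), "x",np.round(np.percentile(Q[k][:,0],[5,50,95])))
go(437,95,-10)
E
python3 tips.py
```

```text
time: 5.55
ee_pos: [438.1, 95.2, -3.4]
eef_rot: [0.012, 0.024, 1.0, 0.002]
contact_force: [-0.2, -0.4, -0.6]
opening: 1.002
-70 542 y [-57. -44.  42.  55.] x [-8.  7. 11.]
-66 507 y [-57. -44.  42.  56.] x [-9.  7. 11.]
-62 472 y [-57. -44.  42.  56.] x [-9.  7. 11.]
-58 425 y [-57. -44.  42.  56.] x [-9.  7. 11.]
-54 341 y [-55. -44.  42.  54.] x [-9.  7. 11.]
-50 182 y [-49. -43.  42.  48.] x [-9.  2. 11.]
-46 1253 y [-44. -14.   9.  42.] x [-13.   4.  15.]
-42 1364 y [-21. -13.  11.  17.] x [-15.  -2.  13.]
t 5.60 pos [438.   95.1  -3.4] yaw 87.2 open 1.00 q6 -1.47 tz [ 0.024  0.003 -1.   ] F [-0.6  0.5  0. ]
spin 0.0  shift mm x 1.0 y -0.2 z 6.6 (len 7)
```

```bash
python3 -m crank '[{"fingers":-1,"xyz":[0.001,0,0.008],"spin":0},{"fingers":-1,"xyz":[0,0,0.008],"spin":0},{"fingers":-1,"xyz":[0,0,0.008],"spin":0},{"fingers":-1,"xyz":[0,0,0],"spin":0},{"fingers":0.6,"xyz":[0,0,0],"spin":0},{"fingers":0.6,"xyz":[0,0,0],"spin":0},{"fingers":0.6,"xyz":[0,0,0],"spin":0},{"fingers":0.6,"xyz":[0,0,0],"spin":0}]' 40; python3 tips.py
```

```text
time: 6.6
ee_pos: [438.0, 95.3, -28.7]
eef_rot: [0.012, 0.024, 1.0, 0.002]
contact_force: [-0.5, 1.0, 0.3]
opening: 0.438
-70 3734 y [-33. -13.  12.  31.] x [-14.   2.  15.]
-66 286 y [-33. -25.  23.  31.] x [-8.  8. 11.]
-62 228 y [-33. -28.  26.  32.] x [ 7.  8. 12.]
-58 190 y [-33. -28.  27.  32.] x [ 6.  7. 11.]
-54 169 y [-33. -28.  27.  32.] x [ 7.  7. 11.]
-50 143 y [-33. -29.  27.  32.] x [ 6.  7. 11.]
-46 115 y [-33. -29.  28.  32.] x [ 7.  7. 11.]
-42 43 y [-31. -26.  26.  30.] x [ 7. 10. 11.]
-38 5 y [-26. -26.  24.  24.] x [10. 11. 11.]
t 6.65 pos [437.9  95.3 -28.7] yaw 87.2 open 0.44 q6 -1.47 tz [ 0.025  0.003 -1.   ] F [-0.3  0.6 -1.2]
spin 0.0  shift mm x 0.9 y -0.4 z -18.7 (len 19)
```

Gripped: an opening of 0.438 is 37 mm, which matches the seat. From here I treat the true fingertips as about 41 mm behind the reported TCP. Now lift and carry.

```bash
python3 -m crank '[{"fingers":0.6,"xyz":[0,0,-0.02],"spin":0},{"fingers":0.6,"xyz":[0,0,-0.04],"spin":0},{"fingers":0.6,"xyz":[0,0,-0.03],"spin":0},{"fingers":0.6,"xyz":[0,0,0],"spin":-4.8},{"fingers":0.6,"xyz":[0,0,0],"spin":0},{"fingers":0.6,"xyz":[0,0,0],"spin":0},{"fingers":0.6,"xyz":[0,0,0],"spin":0},{"fingers":0.6,"xyz":[0,0,0],"spin":0}]' 40; python3 -c "
from h import *
go(552,198,40,92)"
```

```text
time: 7.65
ee_pos: [434.1, 94.9, 62.8]
eef_rot: [0.011, -0.017, 1.0, 0.001]
contact_force: [-0.2, 0.2, -0.3]
opening: 0.439
t 7.65 pos [434.1  94.9  62.8] yaw 92.0 open 0.44 q6 -1.55 tz [ 0.022  0.003 -1.   ] F [-0.2  0.2 -0.3]
spin -0.0  shift mm x -121.4 y 98.9 z 22.8 (len 158)
```

```bash
python3 -m crank '[{"fingers":0.6,"xyz":[-0.03,0.025,0],"spin":0},{"fingers":0.6,"xyz":[-0.03,0.025,0],"spin":0},{"fingers":0.6,"xyz":[-0.03,0.025,0],"spin":0},{"fingers":0.6,"xyz":[-0.03,0.024,0.0],"spin":0},{"fingers":0.6,"xyz":[0,0,0.02],"spin":0},{"fingers":0.6,"xyz":[0,0,0],"spin":0},{"fingers":0.6,"xyz":[0,0,0],"spin":0},{"fingers":0.6,"xyz":[0,0,0],"spin":0}]' 40; python3 -c "
from h import *
go(552,198,-22,92)
p,d,K,T=snap('wrist'); cv2.imwrite('pics/w4.png',p[:,:,::-1])"
```

```text
time: 8.65
ee_pos: [553.4, 200.6, 42.9]
eef_rot: [0.009, -0.016, 1.0, 0.001]
contact_force: [-0.0, -0.3, -0.1]
opening: 0.436
t 8.65 pos [553.4 200.6  42.9] yaw 91.8 open 0.44 q6 -1.37 tz [ 0.018  0.002 -1.   ] F [-0.  -0.3 -0.1]
spin -0.2  shift mm x 1.5 y -2.6 z 64.9 (len 65)
```

View pics/w4.png

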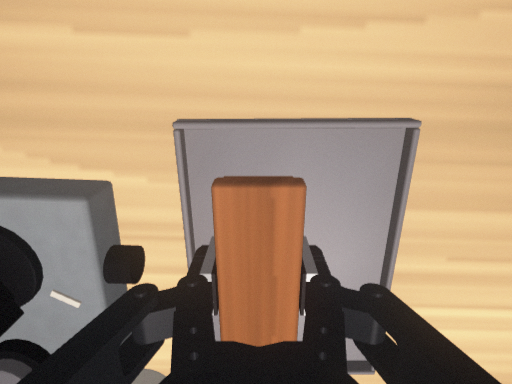

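The bench is held in the jaws at (258,260), over the near half of the left tray. Lowering it.

```bash
python3 -m crank '[{"fingers":0.6,"xyz":[0.001,-0.002,0.02],"spin":0},{"fingers":0.6,"xyz":[0,0,0.02],"spin":0},{"fingers":0.6,"xyz":[0,0,0.015],"spin":0},{"fingers":0.6,"xyz":[0,0,0.005],"spin":0},{"fingers":0.6,"xyz":[0,0,0],"spin":0},{"fingers":0.6,"xyz":[0,0,0],"spin":0},{"fingers":0.6,"xyz":[0,0,0],"spin":0},{"fingers":0.6,"xyz":[0,0,0],"spin":0}]' 40; python3 -c "
from h import *
go(552,198,-22,92)"
```

```text
time: 9.7
ee_pos: [557.1, 198.7, -13.6]
eef_rot: [0.014, -0.015, 1.0, 0.002]
contact_force: [-0.7, 0.8, 0.2]
opening: 0.437
t 9.70 pos [557.1 198.7 -13.6] yaw 91.7 open 0.44 q6 -1.37 tz [ 0.028  0.004 -1.   ] F [-0.7  0.8  0.2]
spin -0.3  shift mm x 5.2 y -0.5 z 8.4 (len 10)
```

```bash
python3 -m crank '[{"fingers":0.6,"xyz":[0.003,0,0.005],"spin":0},{"fingers":0.6,"xyz":[0,0,0.004],"spin":0},{"fingers":0.6,"xyz":[0,0,0.001],"spin":0},{"fingers":-0.3,"xyz":[0,0,0],"spin":0},{"fingers":-0.3,"xyz":[0,0,0],"spin":0},{"fingers":-0.3,"xyz":[0,0,0],"spin":0},{"fingers":-0.3,"xyz":[0,0,0],"spin":0},{"fingers":-0.3,"xyz":[0,0,0],"spin":0}]' 40; python3 -c "
from h import *
go(552,198,60,92)"
```

```text
time: 10.7
ee_pos: [554.7, 198.8, -23.8]
eef_rot: [0.014, -0.015, 1.0, 0.002]
contact_force: [0.4, -0.1, -0.4]
opening: 0.648
t 10.70 pos [554.7 198.8 -23.8] yaw 91.8 open 0.65 q6 -1.37 tz [ 0.029  0.004 -1.   ] F [ 0.4 -0.1 -0.4]
spin -0.2  shift mm x 2.7 y -0.7 z -83.8 (len 84)
```

```bash
python3 -m crank '[{"fingers":-0.3,"xyz":[0,0,-0.03],"spin":0},{"fingers":-0.3,"xyz":[0,0,-0.04],"spin":0},{"fingers":-1,"xyz":[0,0,-0.03],"spin":0},{"fingers":-1,"xyz":[0.04,-0.04,0],"spin":0},{"fingers":-1,"xyz":[0.04,-0.04,0],"spin":0},{"fingers":-1,"xyz":[0.04,-0.04,0],"spin":0},{"fingers":-1,"xyz":[0.04,-0.04,0],"spin":0},{"fingers":-1,"xyz":[0,0,0],"spin":0}]' 40; python3 meas.py t3 | grep -v "ztop 9\|ztop 10"; python3 -c "
from h import *
go(414,-105,60,73.5)"
```

```text
time: 11.7
ee_pos: [394.2, 29.8, 73.9]
eef_rot: [0.017, -0.016, 1.0, 0.001]
contact_force: [1.2, 0.1, -0.2]
opening: 1.0
bench z 0.9179740753743317 tray floor L 6.555005005215548
2 [248 140  17   6  72] ztop 50.1 top [744.4  87.8  23.6   2.9  88.5] all [749.4  87.8  12.9  48.8   2. ]
4 [323 140   2  26  52] ztop 19.2 top [ 718.8 -115.1    4.    79.5   88.6] all [ 718.8 -115.1    4.    79.5   88.6]
9 [ 179  148   59   82 1430] ztop 45.6 top [552.5 198.1  98.9  35.1   1.5] all [608.9 229.7 240.8 170.5   2. ]
10 [ 250  148   66   64 3400] ztop 71.0 top [629.1  12.7 147.1  37.1   3.7] all [632.1  10.1 188.7 186.1  89.5]
19 [ 333  154   63   81 2623] ztop 118.4 top [ 586.7 -245.3   29.    28.5   70.2] all [ 5.935e+02 -2.287e+02  2.408e+02  1.712e+02  2.000e-01]
220 [125 220  18  70 772] ztop 22.5 top [412.7 437.7 198.1  41.9   5.8] all [412.5 436.9 199.   42.7   7.6]
263 [319 240  17  14  75] ztop 48.7 top [ 442.  -117.7   44.3   23.9   44.9] all [ 442.2 -116.6   45.7   24.3   46.9]
264 [ 354  240   68   71 3285] ztop 15.9 top [ 361.3 -287.7  161.1  159.8   74.1] all [ 361.2 -288.1  161.9  159.8   74.1]
271 [161 272  24  21 400] ztop 54.0 top [336.8 317.   53.5  56.3   0.9] all [3.367e+02 3.170e+02 5.350e+01 5.690e+01 1.000e-01]
t 11.75 pos [396.9  30.5  74.4] yaw 91.9 open 1.00 q6 -1.72 tz [ 0.037  0.004 -0.999] F [-0.2 -0.6  0.6]
spin 18.4  shift mm x -54.9 y -125.1 z 14.4 (len 137)
```

View pics/t3.png

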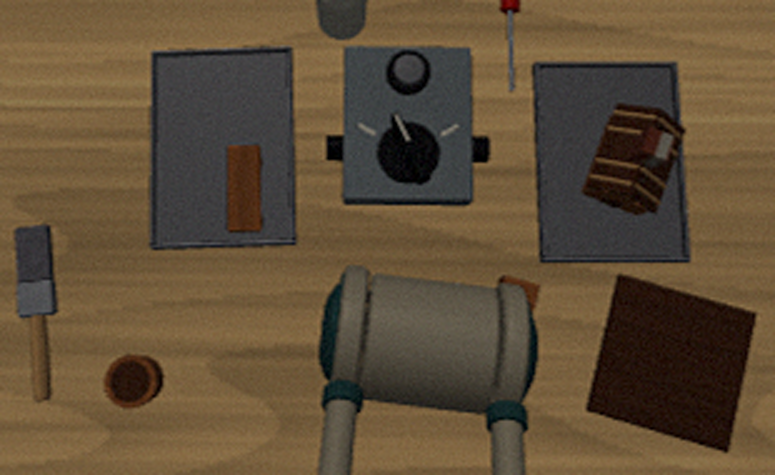

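```bash
python3 -m crank '[{"fingers":-1,"xyz":[0,0,0],"spin":9.2},{"fingers":-1,"xyz":[0,0,0],"spin":9.2},{"fingers":-1,"xyz":[-0.014,-0.031,0],"spin":0},{"fingers":-1,"xyz":[-0.014,-0.031,0],"spin":0},{"fingers":-1,"xyz":[-0.014,-0.031,0],"spin":0},{"fingers":-1,"xyz":[-0.013,-0.031,0],"spin":0},{"fingers":-1,"xyz":[0,0,0],"spin":0},{"fingers":-1,"xyz":[0,0,0],"spin":0}]' 40; python3 -c "
from h import *
go(416,-105.7,-30,73.5)
p,d,K,T=snap('wrist'); cv2.imwrite('pics/w5.png',p[:,:,::-1]);print(proj(K,T,[406,-103,30]))"
```

```text
time: 12.75
ee_pos: [428.7, -104.0, 77.2]
eef_rot: [0.025, 0.144, 0.989, 0.006]
contact_force: [0.2, 0.6, 0.3]
opening: 1.001
t 12.75 pos [ 428.7 -104.    77.2] yaw 73.4 open 1.00 q6 -1.72 tz [ 0.052  0.004 -0.999] F [0.2 0.6 0.3]
spin -0.1  shift mm x 11.7 y -5.3 z 107.2 (len 108)
(np.float64(251.46057235637974), np.float64(170.6490838683807))
```

View pics/w5.png

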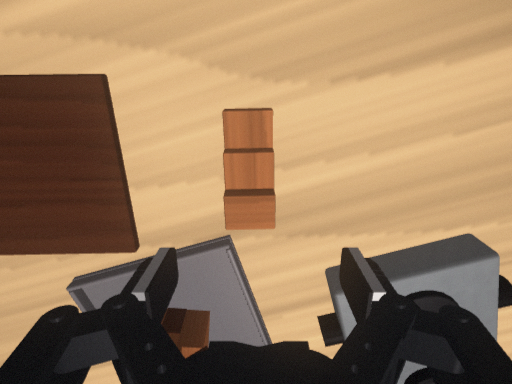

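```bash
cat >> h.py <<'E'
def go(x,y,z,yaw=None):
    from scipy.spatial.transform import Rotation as R
    s=ctrl.sense(); M=pose(s); a=np.degrees(np.arctan2(M[1,1],M[0,1])); sp=0
    if yaw is not None: sp=-((yaw-a+90)%180-90)
    A=M[:3,:3]@R.from_euler('z',sp,degrees=True).as_matrix()
    sh=A.T@(np.array([x,y,z])-s["ee_pos"])
    print("t %.2f pos %s yaw %.1f open %.2f q6 %.2f tz %s F %s"%(s["time"],np.round(s["ee_pos"],1),a,s["opening"],s["qpos"][5],np.round(M[:3,2],3),np.round(s["contact_force"],1)))
    print("spin %.1f  shift mm x %.1f y %.1f z %.1f"%(sp,*sh))
E
python3 -c "
from h import *
go(418,-106,-30,73.5)"
```

```text
t 12.80 pos [ 428.9 -104.    77.3] yaw 73.5 open 1.00 q6 -1.72 tz [ 0.052  0.004 -0.999] F [0.7 0.3 0.3]
spin -0.0  shift mm x 15.1 y -7.0 z 106.6
```

```bash
python3 -m crank '[{"fingers":-1,"xyz":[0.015,-0.007,0],"spin":0},{"fingers":-1,"xyz":[0,0,0.015],"spin":0},{"fingers":-1,"xyz":[0,0,0.015],"spin":0},{"fingers":-1,"xyz":[0,0,0.015],"spin":0},{"fingers":-1,"xyz":[0,0,0.015],"spin":0},{"fingers":-1,"xyz":[0,0,0.015],"spin":0},{"fingers":-1,"xyz":[0,0,0],"spin":0},{"fingers":-1,"xyz":[0,0,0],"spin":0}]' 40; python3 -c "
from h import *
go(418,-106,-30,73.5)"
```

```text
time: 13.8
ee_pos: [406.8, -98.9, 0.3]
eef_rot: [0.023, 0.139, 0.99, 0.007]
contact_force: [-0.1, -0.9, 0.3]
opening: 0.998
t 13.80 pos [ 4.068e+02 -9.890e+01  3.000e-01] yaw 74.0 open 1.00 q6 -1.75 tz [ 0.047  0.007 -0.999] F [-0.1 -0.9  0.3]
spin 0.5  shift mm x -11.4 y -4.3 z 30.7
```

```bash
python3 -m crank '[{"fingers":-1,"xyz":[-0.011,-0.004,0],"spin":0},{"fingers":-1,"xyz":[0,0,0],"spin":0},{"fingers":-1,"xyz":[0,0,0.010],"spin":0},{"fingers":-1,"xyz":[0,0,0.010],"spin":0},{"fingers":-1,"xyz":[0,0,0.010],"spin":0},{"fingers":-1,"xyz":[0,0,0],"spin":0},{"fingers":-1,"xyz":[0,0,0],"spin":0},{"fingers":-1,"xyz":[0,0,0],"spin":0}]' 40; python3 -c "
from h import *
go(418,-106,-30,73.5)
p,d,K,T=snap('wrist'); cv2.imwrite('pics/w6.png',p[:,:,::-1])"
```

```text
time: 14.8
ee_pos: [418.9, -106.2, -30.5]
eef_rot: [0.024, 0.139, 0.99, 0.006]
contact_force: [0.4, 1.0, -0.1]
opening: 0.999
t 14.80 pos [ 418.9 -106.2  -30.5] yaw 74.0 open 1.00 q6 -1.76 tz [ 0.049  0.006 -0.999] F [ 0.4  1.  -0.1]
spin 0.5  shift mm x 0.9 y -0.0 z -0.6
```

View pics/w6.png

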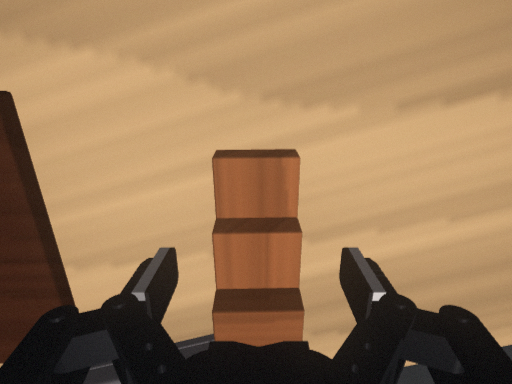

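The steps are centred between the jaws at (257,250). Grip and lift.

```bash
python3 -m crank '[{"fingers":0.6,"xyz":[0,0,0],"spin":0},{"fingers":0.6,"xyz":[0,0,0],"spin":0},{"fingers":0.6,"xyz":[0,0,0],"spin":0},{"fingers":0.6,"xyz":[0,0,0],"spin":0},{"fingers":0.6,"xyz":[0,0,0],"spin":0},{"fingers":0.6,"xyz":[0,0,-0.03],"spin":0},{"fingers":0.6,"xyz":[0,0,-0.04],"spin":0},{"fingers":0.6,"xyz":[0,0,-0.04],"spin":0}]' 50; python3 -m crank '[{"fingers":0.6,"xyz":[0,0,-0.02],"spin":0},{"fingers":0.6,"xyz":[0.02,0.045,0],"spin":0},{"fingers":0.6,"xyz":[0.02,0.045,0],"spin":0},{"fingers":0.6,"xyz":[0.01,0.045,0],"spin":-9},{"fingers":0.6,"xyz":[0.0,0.045,0],"spin":-9},{"fingers":0.6,"xyz":[0,0.03,0],"spin":0},{"fingers":0.6,"xyz":[0,0,0],"spin":0},{"fingers":0.6,"xyz":[0,0,0],"spin":0}]'; python3 -c "
from h import *
go(676,205,80,92)"
```

```text
time: 15.85
ee_pos: [410.6, -105.6, 79.5]
eef_rot: [0.019, 0.139, 0.99, 0.008]
contact_force: [0.8, -0.3, -0.7]
opening: 0.465
time: 16.85
ee_pos: [404.7, 116.4, 103.8]
eef_rot: [0.024, -0.021, 0.999, 0.003]
contact_force: [-0.9, -0.1, -1.3]
opening: 0.461
t 16.85 pos [404.7 116.4 103.8] yaw 92.4 open 0.46 q6 -1.50 tz [ 0.048  0.006 -0.999] F [-0.9 -0.1 -1.3]
spin 0.4  shift mm x -272.8 y 79.0 z 37.3
```

```bash
python3 -m crank '[{"fingers":0.6,"xyz":[-0.03,0.02,0],"spin":0},{"fingers":0.6,"xyz":[-0.045,0.02,0],"spin":0},{"fingers":0.6,"xyz":[-0.045,0.02,0],"spin":0},{"fingers":0.6,"xyz":[-0.045,0.015,0],"spin":0},{"fingers":0.6,"xyz":[-0.045,0,0],"spin":0},{"fingers":0.6,"xyz":[-0.04,0,0],"spin":0},{"fingers":0.6,"xyz":[0,0,0],"spin":0},{"fingers":0.6,"xyz":[0,0,0],"spin":0}]'; python3 -c "
from h import *
go(678,202,-24,92)"
```

```text
time: 17.85
ee_pos: [657.2, 190.3, 111.2]
eef_rot: [0.02, -0.014, 1.0, 0.0]
contact_force: [-0.6, -0.2, -0.9]
opening: 0.462
t 17.85 pos [657.2 190.3 111.2] yaw 91.6 open 0.46 q6 -1.41 tz [ 0.04   0.001 -0.999] F [-0.6 -0.2 -0.9]
spin -0.4  shift mm x -15.8 y 11.0 z 136.0
```

```bash
python3 -m crank '[{"fingers":0.6,"xyz":[-0.016,0.011,0.0],"spin":0},{"fingers":0.6,"xyz":[0,0,0.02],"spin":0},{"fingers":0.6,"xyz":[0,0,0.025],"spin":0},{"fingers":0.6,"xyz":[0,0,0.025],"spin":0},{"fingers":0.6,"xyz":[0,0,0.02],"spin":0},{"fingers":0.6,"xyz":[0,0,0.01],"spin":0},{"fingers":0.6,"xyz":[0,0,0],"spin":0},{"fingers":0.6,"xyz":[0,0,0],"spin":0}]'; python3 -c "
from h import *
go(678,202,-24,92)"
```

```text
time: 18.85
ee_pos: [668.8, 197.0, 11.9]
eef_rot: [0.018, -0.012, 1.0, -0.001]
contact_force: [0.0, 0.2, -1.1]
opening: 0.461
t 18.85 pos [668.8 197.   11.9] yaw 91.4 open 0.46 q6 -1.40 tz [ 0.035 -0.001 -0.999] F [ 0.   0.2 -1.1]
spin -0.6  shift mm x -8.1 y 4.7 z 36.2
```

```bash
python3 -m crank '[{"fingers":0.6,"xyz":[-0.008,0.005,0],"spin":0},{"fingers":0.6,"xyz":[0,0,0],"spin":0},{"fingers":0.6,"xyz":[0,0,0.012],"spin":0},{"fingers":0.6,"xyz":[0,0,0.012],"spin":0},{"fingers":0.6,"xyz":[0,0,0.006],"spin":0},{"fingers":0.6,"xyz":[0,0,0.002],"spin":0},{"fingers":0.6,"xyz":[0,0,0],"spin":0},{"fingers":0.6,"xyz":[0,0,0],"spin":0}]'; python3 -c "
from h import *
go(678,202,-25,92)
p,d,K,T=snap('wrist'); cv2.imwrite('pics/w7.png',p[:,:,::-1])"
```

```text
time: 19.85
ee_pos: [679.3, 202.8, -20.8]
eef_rot: [0.019, -0.012, 1.0, -0.0]
contact_force: [-0.0, 0.6, -1.5]
opening: 0.462
t 19.85 pos [679.3 202.8 -20.8] yaw 91.4 open 0.46 q6 -1.39 tz [ 0.037 -0.    -0.999] F [-0.   0.6 -1.5]
spin -0.6  shift mm x 1.5 y -0.8 z 4.2
```

View pics/w7.png

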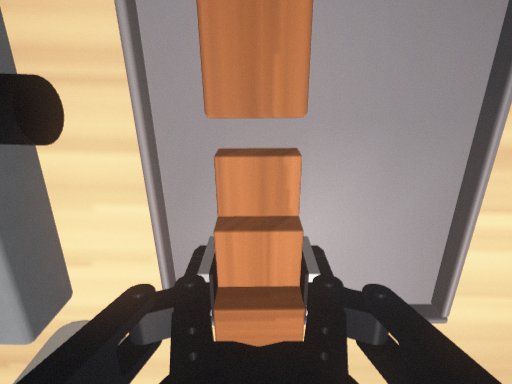

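The steps are inside the tray at (257,240), with a clear gap to the bench. Lower the last 4 mm, release and lift.

```bash
python3 -m crank '[{"fingers":0.6,"xyz":[0,0,0.004],"spin":0},{"fingers":0.6,"xyz":[0,0,0],"spin":0},{"fingers":-0.3,"xyz":[0,0,0],"spin":0},{"fingers":-0.3,"xyz":[0,0,0],"spin":0},{"fingers":-0.3,"xyz":[0,0,0],"spin":0},{"fingers":-0.3,"xyz":[0,0,0],"spin":0},{"fingers":-0.3,"xyz":[0,0,-0.02],"spin":0},{"fingers":-0.3,"xyz":[0,0,-0.04],"spin":0}]';  python3 -m crank '[{"fingers":-0.3,"xyz":[0,0,-0.04],"spin":0},{"fingers":-0.3,"xyz":[0,0,-0.03],"spin":0},{"fingers":-1,"xyz":[0.04,0,0],"spin":0},{"fingers":-1,"xyz":[0.045,0.01,0],"spin":0},{"fingers":-1,"xyz":[0.045,0.01,0],"spin":0},{"fingers":-1,"xyz":[0.045,0.01,0],"spin":0},{"fingers":-1,"xyz":[0.03,0.01,0],"spin":0},{"fingers":-1,"xyz":[0,0,0],"spin":0}]'; python3 meas.py t4 | grep -v "ztop 9\|ztop 10"; python3 -c "
from h import *
go(337,317,80,92)"
```

```text
time: 20.9
ee_pos: [675.2, 202.3, 33.5]
eef_rot: [0.016, -0.012, 1.0, -0.001]
contact_force: [0.7, 0.1, -0.3]
opening: 0.65
time: 21.9
ee_pos: [464.3, 238.4, 102.0]
eef_rot: [0.021, -0.011, 1.0, 0.0]
contact_force: [0.3, -0.1, 0.2]
opening: 0.997
bench z 2.69949261263082 tray floor L 6.361933948559795
1 [248 140  17   6  74] ztop 51.8 top [744.   86.1   2.2  20.6   3.9] all [749.5  87.9  13.9  48.9   1.8]
2 [323 140   2  26  52] ztop 20.3 top [ 718.2 -115.2    3.9   78.3   88.4] all [ 718.2 -115.2    3.9   78.3   88.4]
6 [ 250  147   66   65 3396] ztop 70.4 top [629.2  13.4 148.3  35.7   4.9] all [638.    9.7 189.1 198.9  89. ]
8 [ 180  148   58   80 1566] ztop 50.8 top [593.3 191.7  51.3 186.8  78.9] all [609.1 229.2 240.6 169.    2.1]
21 [ 333  154   63   81 2507] ztop 121.4 top [ 587.3 -245.3   28.1   29.5   65.9] all [ 5.935e+02 -2.288e+02  2.412e+02  1.710e+02  1.000e-01]
211 [ 355  240   67   71 3283] ztop 16.0 top [ 361.3 -288.2  161.3  160.    74.1] all [ 361.3 -288.2  161.3  160.    74.1]
214 [134 258   6  32 144] ztop 22.0 top [358.1 425.5  86.5  11.8   6. ] all [357.7 425.4  87.3  11.9   6.2]
221 [161 272  24  21 400] ztop 54.1 top [336.8 316.9  54.5  53.4  89.4] all [336.8 316.7  57.1  53.6  88.9]
t 21.95 pos [466.2 238.4 102.3] yaw 91.3 open 1.00 q6 -1.23 tz [ 0.045  0.002 -0.999] F [ 0.4  0.8 -0.3]
spin -0.7  shift mm x 127.2 y 83.1 z 16.6
```

View pics/t4.png

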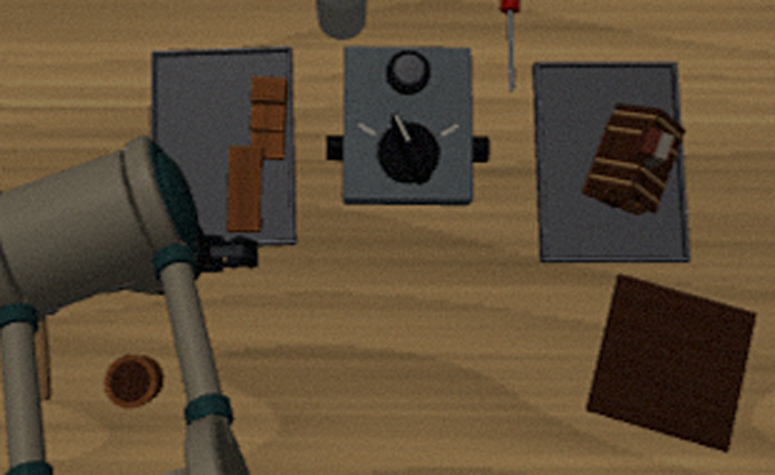

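Both pieces are in the left tray. The steps now show at crop (268,118), about 20 mm nearer the tray's inner (-y) wall than where I released them, so either the announced knock or my retreat shifted them. I'll verify that with the arm clear. Next is the well, with the jaws turned 90°.

```bash
python3 -m crank '[{"fingers":-1,"xyz":[0,0,0],"spin":10},{"fingers":-1,"xyz":[0,0,0],"spin":10},{"fingers":-1,"xyz":[0,0,0],"spin":10},{"fingers":-1,"xyz":[0,0,0],"spin":10},{"fingers":-1,"xyz":[0,0,0],"spin":10},{"fingers":-1,"xyz":[0,0,0],"spin":10},{"fingers":-1,"xyz":[0,0,0],"spin":10},{"fingers":-1,"xyz":[0,0,0],"spin":10}]'; python3 -c "
from h import *
go(339,317,80,2)"
```

```text
time: 22.95
ee_pos: [483.6, 237.0, 104.2]
eef_rot: [0.022, 0.654, 0.756, 0.021]
contact_force: [-0.3, -0.2, 1.0]
opening: 1.001
t 22.95 pos [483.6 237.  104.2] yaw 8.3 open 1.00 q6 0.20 tz [ 0.06   0.003 -0.998] F [-0.3 -0.2  1. ]
spin 6.3  shift mm x 85.0 y -143.0 z 15.7
```

```bash
python3 -m crank '[{"fingers":-1,"xyz":[0,0,0],"spin":6.3},{"fingers":-1,"xyz":[0.02,-0.033,0],"spin":0},{"fingers":-1,"xyz":[0.021,-0.035,0],"spin":0},{"fingers":-1,"xyz":[0.021,-0.035,0],"spin":0},{"fingers":-1,"xyz":[0.021,-0.035,0.0],"spin":0},{"fingers":-1,"xyz":[0,0,0],"spin":0},{"fingers":-1,"xyz":[0,0,0],"spin":0},{"fingers":-1,"xyz":[0,0,0],"spin":0}]'; python3 -c "
from h import *
go(339,317,-26,2)
p,d,K,T=snap('wrist'); cv2.imwrite('pics/w8.png',p[:,:,::-1])
W=cloud(d,K,T); m=(W[...,2]>46)&(W[...,2]<58)&(W[...,1]<360)&(W[...,1]>270)&(W[...,0]>290)&(W[...,0]<390); print(cv2.minAreaRect(W[m][:,:2].astype(np.float32)))"
```

```text
time: 23.95
ee_pos: [358.6, 319.6, 96.8]
eef_rot: [0.025, 0.699, 0.714, 0.029]
contact_force: [0.4, 0.5, 0.7]
opening: 0.999
t 23.95 pos [358.6 319.6  96.8] yaw 1.2 open 1.00 q6 0.62 tz [ 0.076  0.006 -0.997] F [0.4 0.5 0.7]
spin -0.8  shift mm x -2.4 y -28.9 z 121.0
((335.3832702636719, 315.5895080566406), (57.19853210449219, 56.94063949584961), 45.64242935180664)
```

View pics/w8.png

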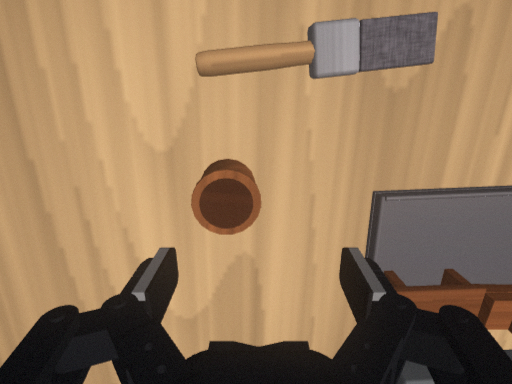

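```bash
python3 -m crank '[{"fingers":-1,"xyz":[0,0,0],"spin":-10},{"fingers":-1,"xyz":[0,0,0],"spin":-10},{"fingers":-1,"xyz":[0,0,0],"spin":-10},{"fingers":-1,"xyz":[0,0,0],"spin":-10},{"fingers":-1,"xyz":[0,0,0],"spin":-10},{"fingers":-1,"xyz":[0,0,0],"spin":-10},{"fingers":-1,"xyz":[0,0,0],"spin":-10},{"fingers":-1,"xyz":[0,0,0],"spin":-10}]'; python3 -c "
from h import *
go(339,317,-20,80)"
```

```text
time: 25.0
ee_pos: [367.7, 316.5, 97.3]
eef_rot: [0.04, 0.059, 0.997, 0.005]
contact_force: [0.5, 0.1, -0.3]
opening: 0.999
t 25.00 pos [367.7 316.5  97.3] yaw 83.2 open 1.00 q6 -0.83 tz [ 0.08   0.006 -0.997] F [ 0.5  0.1 -0.3]
spin 3.2  shift mm x 37.4 y -6.8 z 114.6
```

```bash
python3 -m crank '[{"fingers":-1,"xyz":[0.018,-0.003,0.0],"spin":0},{"fingers":-1,"xyz":[0.019,-0.004,0.0],"spin":0},{"fingers":-1,"xyz":[0,0,0.015],"spin":0},{"fingers":-1,"xyz":[0,0,0.015],"spin":0},{"fingers":-1,"xyz":[0,0,0.015],"spin":0},{"fingers":-1,"xyz":[0,0,0.01],"spin":0},{"fingers":-1,"xyz":[0,0,0],"spin":0},{"fingers":-1,"xyz":[0,0,0],"spin":0}]'; python3 -c "
from h import *
go(339.5,316.5,-18,83)
p,d,K,T=snap('wrist'); cv2.imwrite('pics/w9.png',p[:,:,::-1])"
```

```text
time: 26.0
ee_pos: [326.6, 311.8, 38.0]
eef_rot: [0.039, 0.067, 0.997, 0.005]
contact_force: [0.8, 0.3, 0.2]
opening: 1.001
t 26.00 pos [326.6 311.8  38. ] yaw 82.4 open 1.00 q6 -0.75 tz [ 0.077  0.005 -0.997] F [0.8 0.3 0.2]
spin -0.6  shift mm x -7.9 y 5.4 z 56.9
```

View pics/w9.png

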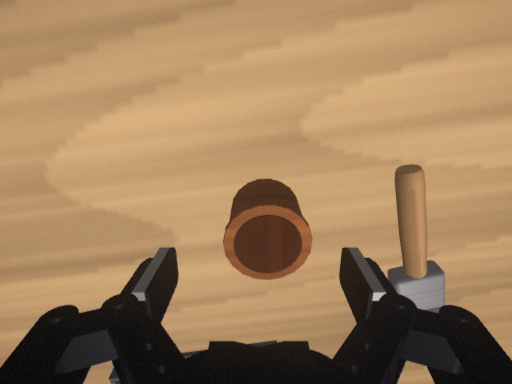

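```bash
python3 -m crank '[{"fingers":-1,"xyz":[-0.008,0.005,0.0],"spin":0},{"fingers":-1,"xyz":[0,0,0.01],"spin":0},{"fingers":-1,"xyz":[0,0,0.015],"spin":0},{"fingers":-1,"xyz":[0,0,0.015],"spin":0},{"fingers":-1,"xyz":[0,0,0.01],"spin":0},{"fingers":-1,"xyz":[0,0,0.004],"spin":0},{"fingers":-1,"xyz":[0,0,0],"spin":0},{"fingers":-1,"xyz":[0,0,0],"spin":0}]'; python3 -c "
from h import *
go(339.5,316.5,-18,83)
p,d,K,T=snap('wrist'); cv2.imwrite('pics/w10.png',p[:,:,::-1])"
```

```text
time: 27.05
ee_pos: [342.5, 317.5, -16.8]
eef_rot: [0.04, 0.068, 0.997, 0.006]
contact_force: [-0.2, 0.2, 0.1]
opening: 0.997
t 27.05 pos [342.5 317.5 -16.8] yaw 82.3 open 1.00 q6 -0.75 tz [ 0.08   0.007 -0.997] F [-0.2  0.2  0.1]
spin -0.7  shift mm x 2.9 y -1.4 z 1.0
```

View pics/w10.png

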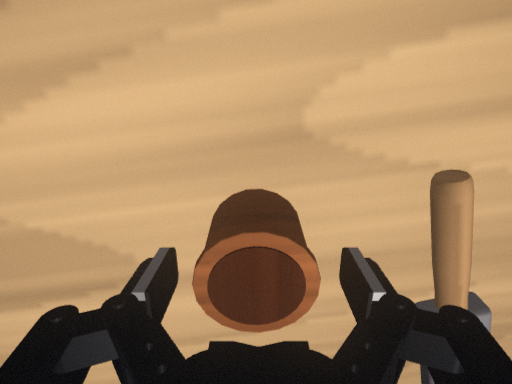

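The well is centred between the jaws at (257,280). Shift 3 mm, grip and lift.

```bash
python3 -m crank '[{"fingers":-1,"xyz":[0.003,-0.001,0.001],"spin":0},{"fingers":0.4,"xyz":[0,0,0],"spin":0},{"fingers":0.4,"xyz":[0,0,0],"spin":0},{"fingers":0.4,"xyz":[0,0,0],"spin":0},{"fingers":0.4,"xyz":[0,0,0],"spin":0},{"fingers":0.4,"xyz":[0,0,-0.03],"spin":0},{"fingers":0.4,"xyz":[0,0,-0.04],"spin":0},{"fingers":0.4,"xyz":[0,0,-0.04],"spin":0}]' 50; python3 -m crank '[{"fingers":0.4,"xyz":[0,0,-0.01],"spin":0},{"fingers":0.4,"xyz":[-0.045,0,0],"spin":0},{"fingers":0.4,"xyz":[-0.045,0,0],"spin":0},{"fingers":0.4,"xyz":[-0.045,0,0],"spin":0},{"fingers":0.4,"xyz":[-0.045,0,0],"spin":0},{"fingers":0.4,"xyz":[-0.04,0,0],"spin":0},{"fingers":0.4,"xyz":[0,0,0],"spin":0},{"fingers":0.4,"xyz":[0,0,0],"spin":0}]'; python3 -c "
from h import *
go(640,262,40,92)
p,d,K,T=snap('wrist'); cv2.imwrite('pics/w11.png',p[:,:,::-1])"
```

```text
time: 28.1
ee_pos: [328.1, 314.4, 92.1]
eef_rot: [0.037, 0.068, 0.997, 0.004]
contact_force: [0.2, 0.2, -0.1]
opening: 0.653
time: 29.1
ee_pos: [546.9, 282.6, 112.2]
eef_rot: [0.032, 0.067, 0.997, 0.003]
contact_force: [-0.2, 0.8, 0.3]
opening: 0.65
t 29.10 pos [546.9 282.6 112.2] yaw 82.3 open 0.65 q6 -1.05 tz [ 0.064  0.001 -0.998] F [-0.2  0.8  0.3]
spin -9.7  shift mm x -87.5 y -23.7 z 78.0
```

View pics/w11.png

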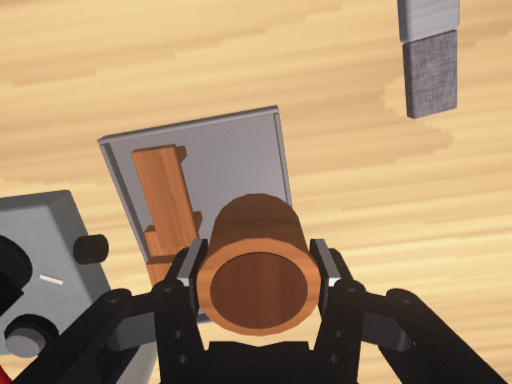

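```bash
python3 -m crank '[{"fingers":0.4,"xyz":[0,0,0],"spin":-9.7},{"fingers":0.4,"xyz":[-0.042,-0.012,0],"spin":0},{"fingers":0.4,"xyz":[-0.042,-0.012,0],"spin":0},{"fingers":0.4,"xyz":[0,0,0.02],"spin":0},{"fingers":0.4,"xyz":[0,0,0.02],"spin":0},{"fingers":0.4,"xyz":[0,0,0.02],"spin":0},{"fingers":0.4,"xyz":[0,0,0],"spin":0},{"fingers":0.4,"xyz":[0,0,0],"spin":0}]'; python3 -c "
from h import *
go(638,262,-11,92)
p,d,K,T=snap('wrist'); cv2.imwrite('pics/w12.png',p[:,:,::-1])"; python3 meas.py t5|grep "\[ *1[78][0-9] "
```

```text
time: 30.15
ee_pos: [626.0, 265.2, 55.3]
eef_rot: [0.029, -0.025, 0.999, -0.0]
contact_force: [0.5, 0.3, -0.4]
opening: 0.647
t 30.15 pos [626.  265.2  55.3] yaw 92.9 open 0.65 q6 -1.30 tz [ 0.057  0.001 -0.998] F [ 0.5  0.3 -0.4]
spin 0.9  shift mm x -8.1 y -3.6 z 66.9
10 [ 189  148   49   81 1719] ztop 191.9 top [621.3 218.   25.   38.2   0. ] all [609.4 214.9 240.4 141.4   2.4]
```

View pics/w12.png

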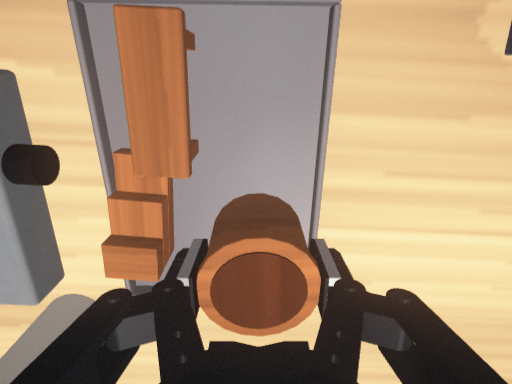

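View pics/t5.png

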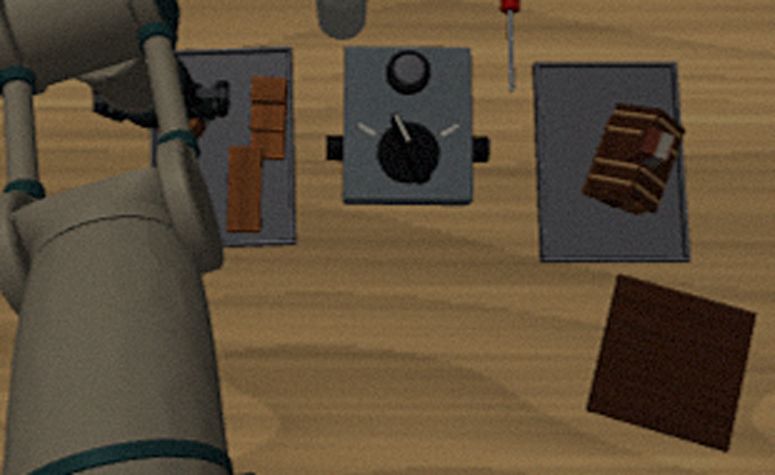

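The steps were knocked towards the inner wall, and their low end now reaches under the bench's seat overhang, at image (130,165). Both look flat on the floor. The well has free floor below it, so I'm lowering.

```bash
python3 -m crank '[{"fingers":0.4,"xyz":[-0.006,-0.003,0],"spin":0},{"fingers":0.4,"xyz":[0,0,0.015],"spin":0},{"fingers":0.4,"xyz":[0,0,0.015],"spin":0},{"fingers":0.4,"xyz":[0,0,0.015],"spin":0},{"fingers":0.4,"xyz":[0,0,0.008],"spin":0},{"fingers":0.4,"xyz":[0,0,0],"spin":0},{"fingers":0.4,"xyz":[0,0,0],"spin":0},{"fingers":0.4,"xyz":[0,0,0],"spin":0}]'; python3 -c "
from h import *
go(638,262,-12,92)"
```

```text
time: 31.25
ee_pos: [636.5, 262.4, -0.2]
eef_rot: [0.029, -0.025, 0.999, -0.0]
contact_force: [-0.0, 0.1, 0.7]
opening: 0.652
t 31.25 pos [ 6.365e+02  2.624e+02 -2.000e-01] yaw 92.8 open 0.65 q6 -1.31 tz [ 0.058  0.001 -0.998] F [-0.   0.1  0.7]
spin 0.8  shift mm x -0.8 y -0.4 z 11.9
```

```bash
python3 -m crank '[{"fingers":0.4,"xyz":[0,0,0.008],"spin":0},{"fingers":0.4,"xyz":[0,0,0.004],"spin":0},{"fingers":0.4,"xyz":[0,0,0],"spin":0},{"fingers":0.4,"xyz":[0,0,0],"spin":0},{"fingers":-0.7,"xyz":[0,0,0],"spin":0},{"fingers":-0.7,"xyz":[0,0,0],"spin":0},{"fingers":-0.7,"xyz":[0,0,0],"spin":0},{"fingers":-0.7,"xyz":[0,0,0],"spin":0}]'; python3 -c "
from h import *
go(638,262,-12,92)
p,d,K,T=snap('wrist'); cv2.imwrite('pics/w13.png',p[:,:,::-1])"
```

```text
time: 32.25
ee_pos: [638.1, 262.6, -11.3]
eef_rot: [0.03, -0.025, 0.999, 0.0]
contact_force: [-0.2, 0.5, -0.0]
opening: 0.849
t 32.25 pos [638.1 262.6 -11.3] yaw 92.9 open 0.85 q6 -1.31 tz [ 0.061  0.002 -0.998] F [-0.2  0.5 -0. ]
spin 0.9  shift mm x 0.2 y -0.6 z 0.7
```

View pics/w13.png

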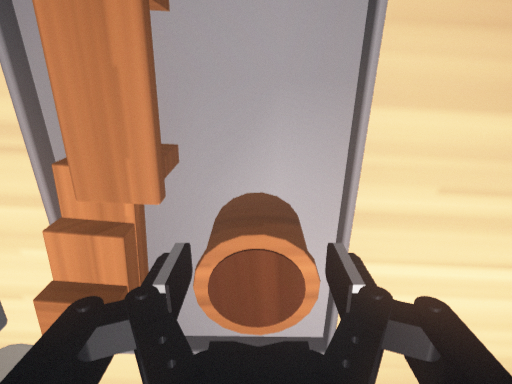

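Released, and the well stands at (257,280). Lift, retreat and check the tray.

```bash
python3 -m crank '[{"fingers":-0.8,"xyz":[0,0,-0.02],"spin":0},{"fingers":-0.8,"xyz":[0,0,-0.04],"spin":0},{"fingers":-0.8,"xyz":[0,0,-0.04],"spin":0},{"fingers":-1,"xyz":[0,0,-0.04],"spin":0},{"fingers":-1,"xyz":[0.03,-0.04,0],"spin":0},{"fingers":-1,"xyz":[0.03,-0.04,0],"spin":0},{"fingers":-1,"xyz":[0.03,-0.04,0],"spin":0},{"fingers":-1,"xyz":[0.03,-0.04,0],"spin":0}]'; python3 -c "
from h import *
go(450,-60,110,92)"
```

```text
time: 33.3
ee_pos: [518.3, 95.0, 125.6]
eef_rot: [0.033, -0.027, 0.999, 0.0]
contact_force: [0.6, -1.1, 0.7]
opening: 1.002
t 33.30 pos [518.3  95.  125.6] yaw 93.1 open 1.00 q6 -1.57 tz [ 0.066  0.002 -0.998] F [ 0.6 -1.1  0.7]
spin 1.1  shift mm x 74.6 y -152.5 z 10.8
```

```bash
python3 -m crank '[{"fingers":-1,"xyz":[0.012,-0.012,0],"spin":0},{"fingers":-1,"xyz":[0.012,-0.012,0],"spin":0},{"fingers":-1,"xyz":[0.012,-0.012,0],"spin":0},{"fingers":-1,"xyz":[0.012,-0.012,0],"spin":0},{"fingers":-1,"xyz":[0.012,-0.012,0],"spin":0},{"fingers":-1,"xyz":[0.012,-0.012,0],"spin":0},{"fingers":-1,"xyz":[0.012,-0.012,0],"spin":0},{"fingers":-1,"xyz":[0,0,0],"spin":0}]'; python3 meas.py t6|grep -v "ztop 9\|ztop 10"
python3 - <<'E'
from h import *
go(450,-60,110,92)
p,d,K,T=snap("top"); W=cloud(d,K,T); Z=W[...,2]
a=np.radians(2); t=(W[...,0]-609)*np.cos(a)+(W[...,1]-230)*np.sin(a); u=-(W[...,0]-609)*np.sin(a)+(W[...,1]-230)*np.cos(a)
m=(abs(t)<112)&(abs(u)<77)&(Z>14)
n,L,st,c=cv2.connectedComponentsWithStats(m.astype(np.uint8))
for lo,hi in((15,23),(23,30),(30,39),(39,47),(47,60)):
    k=m&(Z>=lo)&(Z<hi); n,L,st,c=cv2.connectedComponentsWithStats(k.astype(np.uint8))
    for i in range(1,n):
        if st[i,4]>12:
            q=L==i; print(lo,st[i,4],"z %.1f±%.1f"%(np.median(Z[q]),Z[q].std()),"tray x %.0f..%.0f y %.0f..%.0f"%(t[q].min(),t[q].max(),u[q].min(),u[q].max()))
E
```

```text
time: 34.3
ee_pos: [434.5, 1.2, 120.3]
eef_rot: [0.034, -0.027, 0.999, 0.0]
contact_force: [1.5, -0.2, 0.2]
opening: 1.002
bench z 0.8412555108725428 tray floor L 7.0358297349101235
1 [248 140  17   6  73] ztop 50.8 top [743.9  87.6   2.1  17.6   4.3] all [748.9  88.   14.   48.6   1.1]
2 [323 140   2  26  52] ztop 19.6 top [ 717.7 -115.4    3.7   78.6   88.4] all [ 717.7 -115.5    3.9   78.6   88.3]
12 [ 179  148   59   82 2192] ztop 57.4 top [654.3 223.8  57.5 142.6  26.2] all [608.8 230.1 240.5 171.    2.1]
13 [ 250  148   66   64 3384] ztop 70.4 top [629.   11.7 147.2  37.7   2.6] all [631.9  10.  189.1 185.8  89.6]
26 [ 332  154   64   81 2450] ztop 121.8 top [ 587.3 -245.7   28.6   29.5   67.8] all [ 5.935e+02 -2.282e+02  2.409e+02  1.712e+02  4.000e-01]
205 [125 220  18  70 772] ztop 22.2 top [412.2 437.8 197.2  41.5   5.8] all [412.6 437.3 198.9  42.4   6.5]
234 [ 354  240   68   71 3285] ztop 16.0 top [ 361.3 -288.   160.7  159.9   73.9] all [ 361.4 -288.1  160.6  160.1   74.1]
t 34.35 pos [435.3   1.5 120.4] yaw 93.1 open 1.00 q6 -1.80 tz [ 0.068  0.002 -0.998] F [1.  0.3 0.6]
spin 1.1  shift mm x -11.8 y -62.0 z 11.3
15 91 z 20.5±1.4 tray x -20..15 y -75..-36
23 17 z 25.2±1.5 tray x 3..13 y -72..-40
30 138 z 35.7±1.9 tray x 11..44 y -77..-38
39 440 z 43.8±1.6 tray x -108..-8 y -48..-9
47 133 z 51.1±1.7 tray x 41..73 y -75..-40
47 302 z 56.3±1.8 tray x -1..56 y 3..60
```

View pics/t6.png

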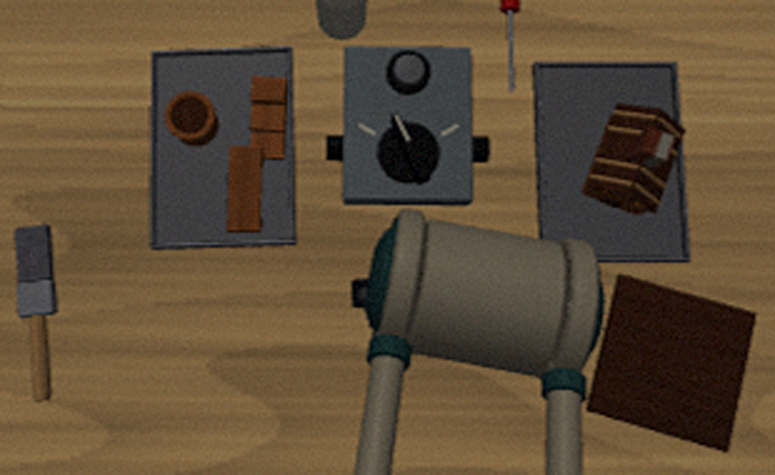

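All three pieces lie flat on the tray floor: step tops at 20.5, 35.7 and 51 mm, bench 44 mm, well 56 mm. Now the selector. To stay clear of the last joint's limit I'll grip it with the jaw direction at -64°, which means about 157° of spin.

```bash
python3 -m crank '[{"fingers":-1,"xyz":[0,0,0],"spin":10},{"fingers":-1,"xyz":[0,0,0],"spin":10},{"fingers":-1,"xyz":[0,0,0],"spin":10},{"fingers":-1,"xyz":[0,0,0],"spin":10},{"fingers":-1,"xyz":[0,0,0],"spin":10},{"fingers":-1,"xyz":[0,0,0],"spin":10},{"fingers":-1,"xyz":[0,0,0],"spin":10},{"fingers":-1,"xyz":[0,0,0],"spin":10}]'; python3 -c "
from h import *
go(596,10.5,110,-64)"; python3 -m crank '[{"fingers":-1,"xyz":[0,0,0],"spin":10},{"fingers":-1,"xyz":[0,0,0],"spin":10},{"fingers":-1,"xyz":[0,0,0],"spin":10},{"fingers":-1,"xyz":[0,0,0],"spin":10},{"fingers":-1,"xyz":[0,0,0],"spin":10},{"fingers":-1,"xyz":[0,0,0],"spin":10},{"fingers":-1,"xyz":[0,0,0],"spin":10},{"fingers":-1,"xyz":[0,0,0],"spin":6}]'; python3 -c "
from h import *
go(596,10.5,110,-64)"
```

```text
time: 35.4
ee_pos: [441.7, 5.0, 121.3]
eef_rot: [0.027, 0.638, 0.77, 0.026]
contact_force: [-0.6, -0.5, -0.1]
opening: 1.001
t 35.40 pos [441.7   5.  121.3] yaw 10.7 open 1.00 q6 -0.36 tz [ 0.074  0.005 -0.997] F [-0.6 -0.5 -0.1]
spin 74.7  shift mm x 139.9 y 62.2 z 22.8
time: 36.4
ee_pos: [447.8, 8.8, 121.9]
eef_rot: [0.004, 0.98, 0.194, 0.04]
contact_force: [0.6, -0.0, -0.4]
opening: 0.997
t 36.40 pos [447.8   8.8 121.9] yaw -67.6 open 1.00 q6 1.01 tz [ 0.08   0.008 -0.997] F [ 0.6 -0.  -0.4]
spin -3.6  shift mm x 132.6 y 63.1 z 23.6
```

```bash
python3 -m crank '[{"fingers":-1,"xyz":[0.05,0.024,0],"spin":-3.6},{"fingers":-1,"xyz":[0.04,0.02,0],"spin":0},{"fingers":-1,"xyz":[0.035,0.015,0],"spin":0},{"fingers":-1,"xyz":[0,0,0],"spin":0},{"fingers":-1,"xyz":[0,0,0],"spin":0},{"fingers":-1,"xyz":[0,0,0],"spin":0},{"fingers":-1,"xyz":[0,0,0],"spin":0},{"fingers":-1,"xyz":[0,0,0],"spin":0}]'; python3 -c "
from h import *
go(596,10.5,24,-64)
p,d,K,T=snap('wrist'); cv2.imwrite('pics/w14.png',p[:,:,::-1])
W=cloud(d,K,T); Z=W[...,2]; m=(Z>79)&(Z<92)&(np.hypot(W[...,0]-594,W[...,1]-10)<50)
P=W[m][:,:2].astype(np.float32); print(m.sum(), cv2.minAreaRect(P)); 
m=(Z>44)&(Z<53)&(np.hypot(W[...,0]-594,W[...,1]-10)<50);print('disc',cv2.minEnclosingCircle(W[m][:,:2].astype(np.float32)))"
```

```text
time: 37.4
ee_pos: [587.6, 10.8, 131.4]
eef_rot: [0.004, 0.973, 0.227, 0.039]
contact_force: [0.7, 0.3, -1.2]
opening: 1.002
t 37.40 pos [587.6  10.8 131.4] yaw -63.7 open 1.00 q6 0.99 tz [ 0.077  0.01  -0.997] F [ 0.7  0.3 -1.2]
spin 0.3  shift mm x -0.6 y 1.3 z 107.8
1605 ((593.9033203125, 9.555488586425781), (79.96751403808594, 15.97768783569336), 25.1029052734375)
disc ((595.3837890625, 10.27513599395752), 38.18529510498047)
```

View pics/w14.png

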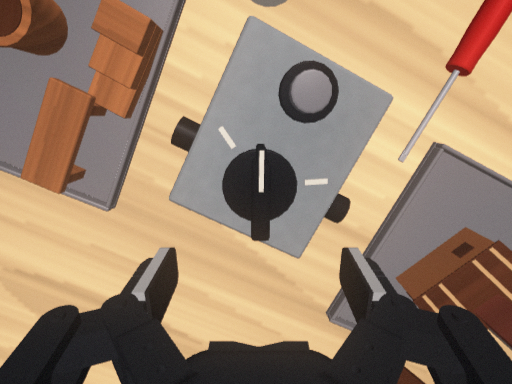

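```bash
cat > marks.py <<'E'
from h import *
import sys
p,d,K,T=snap(sys.argv[1] if len(sys.argv)>1 else 'wrist'); W=cloud(d,K,T)
hsv=cv2.cvtColor(p,cv2.COLOR_RGB2HSV)
w=(hsv[...,1]<50)&(hsv[...,2]>(170 if p[...,0].max()>200 else 120))&(np.hypot(W[...,0]-594.5,W[...,1]-10)<70)
n,L,st,c=cv2.connectedComponentsWithStats(w.astype(np.uint8))
ax=np.array([594.5,10])
for i in range(1,n):
    if st[i,4]<6: continue
    z=np.median(W[L==i][:,2]); 
    q=ray(K,T,*c[i],84 if z>65 else 40)[:2]; print(st[i,4],np.round(c[i]),"z %.0f"%z,np.round(q,1),"ang %.1f r %.1f"%(np.degrees(np.arctan2(*(q-ax)[::-1])),np.hypot(*(q-ax))))
E
python3 marks.py; python3 -c "
from h import *
go(597.5,10.4,17,-65)"
```

```text
153 [227. 137.] z 42 [620.7  56.8] ang 60.7 r 53.6
196 [261. 171.] z 85 [612.7  18.7] ang 25.6 r 20.2
146 [316. 181.] z 42 [620.2 -39.4] ang -62.5 r 55.7
49 [140. 296.] z 214 [463.   66.7] ang 156.7 r 143.2
43 [377. 296.] z 216 [ 554.7 -129.2] ang -105.9 r 144.8
t 37.50 pos [587.8  10.8 131.5] yaw -63.7 open 0.99 q6 0.99 tz [ 0.077  0.01  -0.997] F [ 0.4  0.4 -0.8]
spin 1.3  shift mm x 0.1 y 1.7 z 114.9
```

```bash
python3 -m crank '[{"fingers":-1,"xyz":[0,0,0.02],"spin":1.3},{"fingers":-1,"xyz":[0,0.002,0.02],"spin":0},{"fingers":-1,"xyz":[0,0,0.02],"spin":0},{"fingers":-1,"xyz":[0,0,0.015],"spin":0},{"fingers":-1,"xyz":[0,0,0.005],"spin":0},{"fingers":-1,"xyz":[0,0,0],"spin":0},{"fingers":-1,"xyz":[0,0,0],"spin":0},{"fingers":-1,"xyz":[0,0,0],"spin":0}]'; python3 -c "
from h import *
go(596.8,10,17,-65)
p,d,K,T=snap('wrist'); cv2.imwrite('pics/w15.png',p[:,:,::-1])"
```

```text
time: 38.5
ee_pos: [597.2, 9.2, 52.6]
eef_rot: [0.005, 0.976, 0.216, 0.042]
contact_force: [0.6, 0.3, 0.8]
opening: 1.0
t 38.50 pos [597.2   9.2  52.6] yaw -65.1 open 1.00 q6 1.01 tz [ 0.084  0.009 -0.996] F [0.6 0.3 0.8]
spin -0.1  shift mm x -2.9 y -1.9 z 35.5
```

View pics/w15.png

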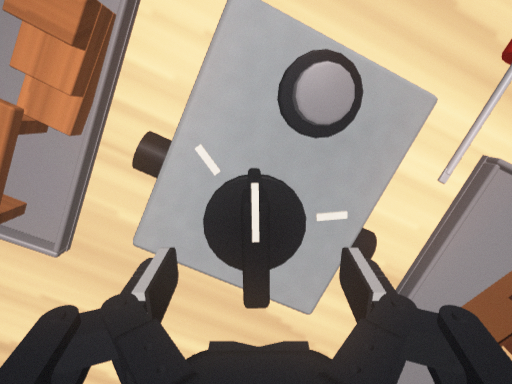

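```bash
python3 -m crank '[{"fingers":-1,"xyz":[-0.003,-0.002,0.01],"spin":0},{"fingers":-1,"xyz":[0,0,0.012],"spin":0},{"fingers":-1,"xyz":[0,0,0.009],"spin":0},{"fingers":-1,"xyz":[0,0,0.003],"spin":0},{"fingers":-1,"xyz":[0,0,0],"spin":0},{"fingers":-1,"xyz":[0,0,0],"spin":0},{"fingers":-1,"xyz":[0,0,0],"spin":0},{"fingers":-1,"xyz":[0,0,0],"spin":0}]'; python3 -c "
from h import *
go(596.8,10,17,-65)
p,d,K,T=snap('wrist'); cv2.imwrite('pics/w16.png',p[:,:,::-1])"
```

```text
time: 39.55
ee_pos: [596.7, 10.1, 16.4]
eef_rot: [0.005, 0.976, 0.216, 0.042]
contact_force: [-0.6, 0.1, 1.0]
opening: 0.999
t 39.55 pos [596.7  10.1  16.4] yaw -65.1 open 1.00 q6 1.01 tz [ 0.084  0.009 -0.996] F [-0.6  0.1  1. ]
spin -0.1  shift mm x 0.1 y 0.1 z -0.6
```

View pics/w16.png

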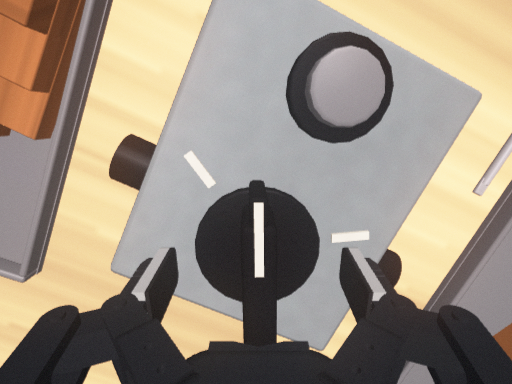

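The bar is centred between the jaws at (259,240). Grip it.

```bash
python3 -m crank '[{"fingers":1,"xyz":[0,0,0],"spin":0},{"fingers":1,"xyz":[0,0,0],"spin":0},{"fingers":1,"xyz":[0,0,0],"spin":0},{"fingers":1,"xyz":[0,0,0],"spin":0},{"fingers":1,"xyz":[0,0,0],"spin":0},{"fingers":1,"xyz":[0,0,0],"spin":0},{"fingers":1,"xyz":[0,0,0],"spin":0},{"fingers":1,"xyz":[0,0,0],"spin":0}]' 30; python3 -c "
from h import *
go(596.8,10,17,-30.5)"
```

```text
time: 40.6
ee_pos: [596.8, 10.4, 17.2]
eef_rot: [0.004, 0.976, 0.215, 0.043]
contact_force: [-0.2, -1.1, 1.1]
opening: 0.184
t 40.60 pos [596.8  10.4  17.2] yaw -65.2 open 0.18 q6 1.01 tz [ 0.085  0.01  -0.996] F [-0.2 -1.1  1.1]
spin -34.7  shift mm x -0.4 y 0.2 z 0.2
```

```bash
python3 -m crank '[{"fingers":1,"xyz":[0,0,0],"spin":-5},{"fingers":1,"xyz":[0,0,0],"spin":-5},{"fingers":1,"xyz":[0,0,0],"spin":-5},{"fingers":1,"xyz":[0,0,0],"spin":-5},{"fingers":1,"xyz":[0,0,0],"spin":-5},{"fingers":1,"xyz":[0,0,0],"spin":-5},{"fingers":1,"xyz":[0,0,0],"spin":0},{"fingers":1,"xyz":[0,0,0],"spin":0}]' 30; python3 -c "
from h import *
go(596.8,10,17,-30.5)"
```

```text
time: 41.6
ee_pos: [596.9, 10.6, 17.3]
eef_rot: [0.012, 0.886, 0.462, 0.04]
contact_force: [1.8, -3.4, 2.3]
opening: 0.186
t 41.60 pos [596.9  10.6  17.3] yaw -35.0 open 0.19 q6 0.47 tz [ 0.082  0.016 -0.996] F [ 1.8 -3.4  2.3]
spin -4.5  shift mm x -0.6 y 0.2 z 0.3
```

```bash
python3 -m crank '[{"fingers":1,"xyz":[0,0,0],"spin":-4.5},{"fingers":1,"xyz":[0,0,0],"spin":0},{"fingers":1,"xyz":[0,0,0],"spin":0},{"fingers":-1,"xyz":[0,0,0],"spin":0},{"fingers":-1,"xyz":[0,0,0],"spin":0},{"fingers":-1,"xyz":[0,0,0],"spin":0},{"fingers":-1,"xyz":[0,0,0],"spin":0},{"fingers":-1,"xyz":[0,0,0],"spin":0}]' 30; python3 -c "
from h import *
go(596.8,10,17,-30.5)"; python3 marks.py
```

```text
time: 42.6
ee_pos: [596.7, 10.3, 16.8]
eef_rot: [0.015, 0.867, 0.496, 0.039]
contact_force: [0.4, 0.6, -0.7]
opening: 0.999
t 42.60 pos [596.7  10.3  16.8] yaw -30.5 open 1.00 q6 0.40 tz [ 0.083  0.013 -0.996] F [ 0.4  0.6 -0.7]
spin -0.0  shift mm x -0.2 y 0.2 z -0.2
22124 [255. 202.] z 41 [605.3  30.9] ang 62.6 r 23.5
694 [262. 240.] z 85 [604.4  29. ] ang 62.4 r 21.5
9 [137. 287.] z 94 [547.   38.9] ang 148.7 r 55.5
94 [139. 295.] z 97 [545.3  35.1] ang 152.9 r 55.2
81 [378. 295.] z 103 [636.  -24.8] ang -40.0 r 54.2
35 [282. 329.] z 41 [575.  -54.5] ang -106.8 r 67.4
```

```bash
python3 -m crank '[{"fingers":-1,"xyz":[0,0,-0.02],"spin":0},{"fingers":-1,"xyz":[0,0,-0.03],"spin":0},{"fingers":-1,"xyz":[0,0,-0.03],"spin":0},{"fingers":-1,"xyz":[0,0,-0.02],"spin":0},{"fingers":-1,"xyz":[0,0,0],"spin":0},{"fingers":-1,"xyz":[0,0,0],"spin":0},{"fingers":-1,"xyz":[0,0,0],"spin":0},{"fingers":-1,"xyz":[0,0,0],"spin":0}]' 30; python3 marks.py; python3 -c "
from h import *
p,d,K,T=snap('wrist'); cv2.imwrite('pics/w17.png',p[:,:,::-1])
W=cloud(d,K,T); Z=W[...,2]; m=(Z>79)&(Z<92)&(np.hypot(W[...,0]-594,W[...,1]-10)<46)
P=W[m][:,:2].astype(np.float32); print(m.sum(), cv2.minAreaRect(P)); 
m=(Z>35)&(Z<60)&(np.hypot(W[...,0]-689,W[...,1]-10)<50)
for lo in range(36,60,2): print(lo,((Z>lo)&(Z<=lo+2)&(np.hypot(W[...,0]-689,W[...,1]-10)<30)).sum(),end=' ')
m=(Z>46)&(Z<60)&(np.hypot(W[...,0]-689,W[...,1]-10)<30); print('btn',cv2.minEnclosingCircle(W[m][:,:2].astype(np.float32)),np.median(Z[m]))
go(689,9,80)"
```

```text
time: 43.65
ee_pos: [586.0, 9.0, 115.6]
eef_rot: [0.013, 0.867, 0.496, 0.036]
contact_force: [-0.2, 1.0, 0.3]
opening: 1.0
170 [260. 126.] z 42 [621.   56.6] ang 60.4 r 53.7
242 [263. 174.] z 85 [604.4  28.8] ang 62.1 r 21.2
130 [310. 214.] z 43 [620.3 -39.6] ang -62.5 r 55.9
49 [140. 296.] z 196 [463.6  -7.3] ang -172.5 r 132.0
35 [377. 295.] z 202 [ 634.8 -118.6] ang -72.6 r 134.8
1836 ((593.2032470703125, 10.04635238647461), (80.35466766357422, 16.007911682128906), 60.50517272949219)
36 0 38 120 40 548 42 31 44 39 46 37 48 42 50 292 52 981 54 57 56 26 58 48 btn ((687.8495483398438, 8.57974910736084), 25.979562759399414) 52.60679369367094
t 43.75 pos [586.1   9.  115.7] yaw -30.5 open 1.00 q6 0.40 tz [ 0.077  0.013 -0.997] F [ 0.4 -0.2  0.2]
spin 0.0  shift mm x 50.1 y 86.4 z 43.5
```

View pics/w17.png

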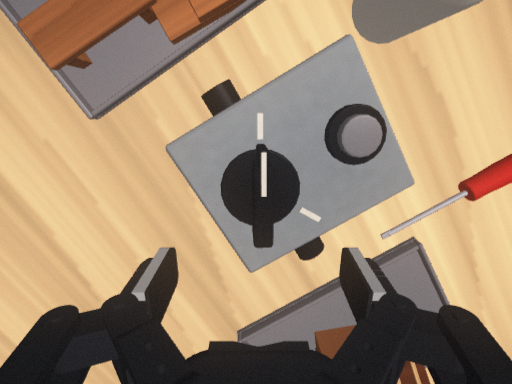

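```bash
python3 -m crank '[{"fingers":1,"xyz":[0,0,0],"spin":0},{"fingers":1,"xyz":[0,0,0],"spin":0},{"fingers":1,"xyz":[0,0,0],"spin":0},{"fingers":1,"xyz":[0,0,0],"spin":0},{"fingers":1,"xyz":[0,0,0],"spin":0},{"fingers":1,"xyz":[0,0,0],"spin":0},{"fingers":1,"xyz":[0,0,0],"spin":0},{"fingers":1,"xyz":[0,0,0],"spin":0}]' 40; python3 -c "
from h import *
p,d,K,T=snap('top'); print('glue',ray(K,T,256,114,168)); p,d,K,T=snap('scene'); print(ray(K,T,324,234,168))
cv2.imwrite('pics/s2.png',p[:,:,::-1])
"; python3 tips.py
```

```text
time: 44.75
ee_pos: [586.1, 9.0, 115.5]
eef_rot: [0.013, 0.867, 0.496, 0.036]
contact_force: [-0.7, -0.7, -0.9]
opening: 0.0
glue [772.68890274  86.77886002 168.        ]
[772.01359966  86.83807375 168.        ]
-70 38 y [-13.  -6.   6.  13.] x [ 7. 10. 11.]
-66 135 y [-13.  -9.  10.  14.] x [ 6.  6. 10.]
-62 180 y [-13. -10.   9.  14.] x [ 6.  6. 10.]
-58 148 y [-13.  -9.   9.  14.] x [ 6.  6. 10.]
-54 141 y [-13.  -9.  10.  14.] x [ 6.  6. 10.]
-50 154 y [-13.  -9.  10.  14.] x [ 5.  6. 10.]
-46 119 y [-13.  -9.   9.  13.] x [ 6.  6. 10.]
-42 83 y [-12.  -9.   9.  13.] x [ 6.  6. 10.]
-38 12 y [-6. -6.  6.  6.] x [ 9. 10. 10.]
26 9 y [ 5.  6.  9. 10.] x [-15. -14.   3.]
t 44.90 pos [586.1   9.  115.5] yaw -30.5 open 0.00 q6 0.40 tz [ 0.076  0.013 -0.997] F [-0.8 -0.4 -0.8]
spin 0.0  shift mm x -7.3 y -179.2 z 114.9
```

View pics/s2.png

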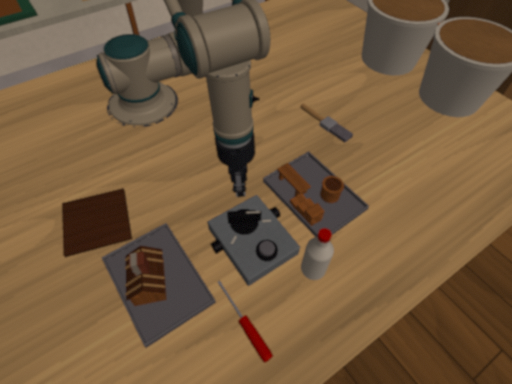

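The camera's bracket would come close to the glue bottle in this orientation, so I'll turn back by about 98° first. That jaw angle also suits the hut's chimney.

```bash
python3 -m crank '[{"fingers":1,"xyz":[0,0,0],"spin":-10},{"fingers":1,"xyz":[0,0,0],"spin":-10},{"fingers":1,"xyz":[0,0,0],"spin":-10},{"fingers":1,"xyz":[0,0,0],"spin":-10},{"fingers":1,"xyz":[0,0,0],"spin":-10},{"fingers":1,"xyz":[0,0,0],"spin":-10},{"fingers":1,"xyz":[0,0,0],"spin":-10},{"fingers":1,"xyz":[0,0,0],"spin":-10}]'; python3 -m crank '[{"fingers":1,"xyz":[0,0,0],"spin":-10},{"fingers":1,"xyz":[0,0,0],"spin":-8},{"fingers":1,"xyz":[0,0,0],"spin":0},{"fingers":1,"xyz":[0,0,0],"spin":0},{"fingers":1,"xyz":[0,0,0],"spin":0},{"fingers":1,"xyz":[0,0,0],"spin":0},{"fingers":1,"xyz":[0,0,0],"spin":0},{"fingers":1,"xyz":[0,0,0],"spin":0}]'; python3 -c "
from h import *
go(691,9,60)"
```

```text
time: 45.9
ee_pos: [586.0, 9.0, 115.4]
eef_rot: [0.034, 0.323, 0.945, 0.019]
contact_force: [-0.9, -0.6, 0.5]
opening: -0.002
time: 46.9
ee_pos: [586.0, 9.0, 115.4]
eef_rot: [0.036, 0.169, 0.985, 0.013]
contact_force: [0.3, -0.2, -0.8]
opening: 0.002
t 46.90 pos [586.    9.  115.4] yaw 70.6 open 0.00 q6 -1.36 tz [ 0.076  0.013 -0.997] F [ 0.3 -0.2 -0.8]
spin 0.0  shift mm x -95.0 y 32.8 z 63.2
```

```bash
python3 -m crank '[{"fingers":1,"xyz":[-0.03,0.01,0],"spin":0},{"fingers":1,"xyz":[-0.035,0.012,0],"spin":0},{"fingers":1,"xyz":[-0.03,0.011,0],"spin":0},{"fingers":1,"xyz":[0,0,0],"spin":0},{"fingers":1,"xyz":[0,0,0.015],"spin":0},{"fingers":1,"xyz":[0,0,0.02],"spin":0},{"fingers":1,"xyz":[0,0,0.01],"spin":0},{"fingers":1,"xyz":[0,0,0],"spin":0}]'; python3 -c "
from h import *
go(691,9,26)
p,d,K,T=snap('wrist'); cv2.imwrite('pics/w18.png',p[:,:,::-1])"
```

```text
time: 47.9
ee_pos: [686.4, 9.4, 73.9]
eef_rot: [0.033, 0.169, 0.985, 0.013]
contact_force: [0.4, 0.1, -0.3]
opening: -0.003
t 47.90 pos [686.4   9.4  73.9] yaw 70.5 open -0.00 q6 -1.34 tz [ 0.069  0.014 -0.998] F [ 0.4  0.1 -0.3]
spin 0.0  shift mm x -1.5 y -0.5 z 48.1
```

View pics/w18.png

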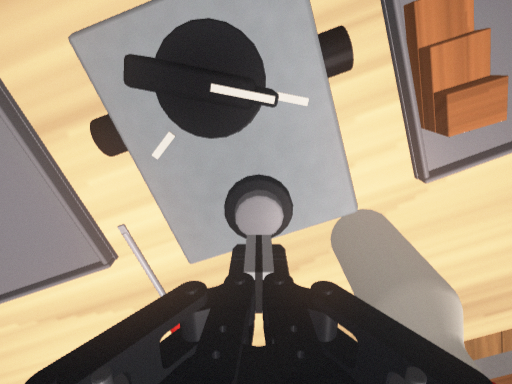

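The pointer sits on the left mark, with its nose at (275,97), and the fingertips are over the button at (260,212). Going down to just above it.

```bash
python3 -m crank '[{"fingers":1,"xyz":[-0.001,0,0.012],"spin":0},{"fingers":1,"xyz":[0,0,0.012],"spin":0},{"fingers":1,"xyz":[0,0,0.012],"spin":0},{"fingers":1,"xyz":[0,0,0.006],"spin":0},{"fingers":1,"xyz":[0,0,0],"spin":0},{"fingers":1,"xyz":[0,0,0],"spin":0},{"fingers":1,"xyz":[0,0,0],"spin":0},{"fingers":1,"xyz":[0,0,0],"spin":0}]'; python3 -c "
from h import *
go(691,9,20)
p,d,K,T=snap('wrist'); cv2.imwrite('pics/w19.png',p[:,:,::-1])"
```

```text
time: 48.95
ee_pos: [692.1, 9.5, 31.6]
eef_rot: [0.035, 0.169, 0.985, 0.013]
contact_force: [-0.2, -0.6, -0.4]
opening: 0.002
t 48.95 pos [692.1   9.5  31.6] yaw 70.5 open 0.00 q6 -1.34 tz [ 0.073  0.013 -0.997] F [-0.2 -0.6 -0.4]
spin 0.0  shift mm x 1.7 y -1.2 z 11.5
```

View pics/w19.png

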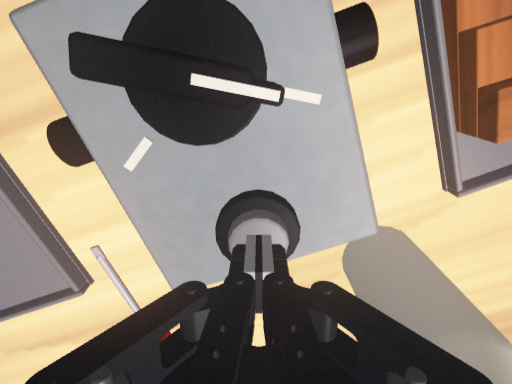

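```bash
python3 -m crank '[{"fingers":1,"xyz":[0.001,-0.001,0.005],"spin":0},{"fingers":1,"xyz":[0,0,0.005],"spin":0},{"fingers":1,"xyz":[0,0,0.003],"spin":0},{"fingers":1,"xyz":[0,0,0],"spin":0},{"fingers":1,"xyz":[0,0,0],"spin":0},{"fingers":1,"xyz":[0,0,0],"spin":0},{"fingers":1,"xyz":[0,0,0],"spin":0},{"fingers":1,"xyz":[0,0,0],"spin":0}]'; python3 -m crank '[{"fingers":1,"xyz":[0,0,0.004],"spin":0},{"fingers":1,"xyz":[0,0,0],"spin":0},{"fingers":1,"xyz":[0,0,0],"spin":0},{"fingers":1,"xyz":[0,0,0],"spin":0},{"fingers":1,"xyz":[0,0,0],"spin":0},{"fingers":1,"xyz":[0,0,0],"spin":0},{"fingers":1,"xyz":[0,0,0],"spin":0},{"fingers":1,"xyz":[0,0,0],"spin":0}]'
```

```text
time: 50.0
ee_pos: [692.7, 9.3, 26.2]
eef_rot: [0.038, 0.169, 0.985, 0.013]
contact_force: [-1.3, 0.4, 4.3]
opening: -0.002
time: 51.0
ee_pos: [692.7, 9.3, 24.6]
eef_rot: [0.037, 0.169, 0.985, 0.013]
contact_force: [-1.6, 0.3, 6.0]
opening: -0.005
```

```bash
python3 -m crank '[{"fingers":1,"xyz":[0,0,0.003],"spin":0},{"fingers":1,"xyz":[0,0,0.002],"spin":0},{"fingers":1,"xyz":[0,0,0],"spin":0},{"fingers":1,"xyz":[0,0,0],"spin":0},{"fingers":1,"xyz":[0,0,0],"spin":0},{"fingers":1,"xyz":[0,0,0],"spin":0},{"fingers":1,"xyz":[0,0,0],"spin":0},{"fingers":1,"xyz":[0,0,0],"spin":0}]'; python3 -c "
from h import *
p,d,K,T=snap('wrist'); cv2.imwrite('pics/w20.png',cv2.resize(p[150:330,170:350,::-1],None,fx=3.2,fy=3.2))
W=cloud(d,K,T);Z=W[...,2]
for v in range(196,246,4): print(v,np.round(W[v,[240,250,258,266,276]][:,[0,2]]).tolist())
"
```

```text
time: 52.0
ee_pos: [692.7, 9.3, 24.6]
eef_rot: [0.038, 0.169, 0.985, 0.013]
contact_force: [-0.8, 0.8, 5.3]
opening: 0.001
196 [[662.0, 41.0], [663.0, 44.0], [664.0, 46.0], [666.0, 44.0], [670.0, 41.0]]
200 [[663.0, 46.0], [663.0, 50.0], [664.0, 51.0], [665.0, 51.0], [669.0, 47.0]]
204 [[663.0, 51.0], [664.0, 52.0], [665.0, 53.0], [667.0, 52.0], [669.0, 51.0]]
208 [[664.0, 53.0], [666.0, 52.0], [667.0, 53.0], [669.0, 52.0], [672.0, 52.0]]
212 [[667.0, 52.0], [669.0, 52.0], [670.0, 52.0], [672.0, 52.0], [674.0, 52.0]]
216 [[669.0, 52.0], [671.0, 53.0], [671.0, 55.0], [673.0, 54.0], [676.0, 52.0]]
220 [[671.0, 53.0], [672.0, 56.0], [673.0, 56.0], [674.0, 56.0], [678.0, 54.0]]
224 [[672.0, 55.0], [673.0, 56.0], [675.0, 57.0], [677.0, 56.0], [679.0, 56.0]]
228 [[674.0, 56.0], [675.0, 57.0], [678.0, 56.0], [679.0, 56.0], [681.0, 56.0]]
232 [[676.0, 56.0], [679.0, 55.0], [680.0, 56.0], [681.0, 57.0], [683.0, 57.0]]
236 [[679.0, 56.0], [678.0, 62.0], [679.0, 61.0], [681.0, 61.0], [686.0, 56.0]]
240 [[682.0, 56.0], [677.0, 66.0], [679.0, 66.0], [680.0, 66.0], [688.0, 56.0]]
244 [[680.0, 63.0], [677.0, 71.0], [679.0, 69.0], [680.0, 70.0], [686.0, 64.0]]
```

View pics/w20.png

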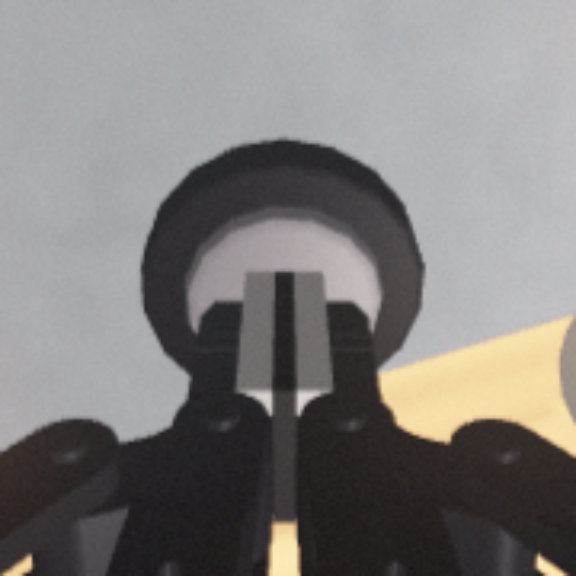

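Depth puts the button top at 56 mm and its ring at 52 mm. I'll push harder in consecutive rows and read the force at the end, to be sure it has reached the stop.

```bash
python3 -m crank '[{"fingers":1,"xyz":[0,0,0],"spin":0},{"fingers":1,"xyz":[0,0,0],"spin":0},{"fingers":1,"xyz":[0,0,0],"spin":0},{"fingers":1,"xyz":[0,0,0.002],"spin":0},{"fingers":1,"xyz":[0,0,0.003],"spin":0},{"fingers":1,"xyz":[0,0,0.004],"spin":0},{"fingers":1,"xyz":[0,0,0.005],"spin":0},{"fingers":1,"xyz":[0,0,0.006],"spin":0}]'; python3 marks.py | head -4
```

```text
time: 53.05
ee_pos: [693.1, 9.2, 23.8]
eef_rot: [0.04, 0.168, 0.985, 0.012]
contact_force: [-12.9, 1.0, 36.7]
opening: 0.003
21 [242.   2.] z 40 [573.5  42. ] ang 123.3 r 38.3
20406 [244. 117.] z 41 [621.   25.1] ang 29.6 r 30.5
8 [97. 26.] z 41 [560.7 -23.7] ang -135.1 r 47.7
20 [104.  29.] z 41 [562.9 -21.4] ang -135.2 r 44.6
```

A force of 37 N shows it is hard against the stop. Release upwards.

```bash
python3 -m crank '[{"fingers":1,"xyz":[0,0,-0.01],"spin":0},{"fingers":1,"xyz":[0,0,-0.02],"spin":0},{"fingers":1,"xyz":[0,0,-0.03],"spin":0},{"fingers":1,"xyz":[0,0,-0.03],"spin":0},{"fingers":1,"xyz":[0,0,-0.03],"spin":0},{"fingers":1,"xyz":[0,0,0],"spin":0},{"fingers":1,"xyz":[0,0,0],"spin":0},{"fingers":1,"xyz":[0,0,0],"spin":0}]'; python3 marks.py; python3 -c "
from h import *
p,d,K,T=snap('wrist'); cv2.imwrite('pics/w21.png',p[:,:,::-1])
W=cloud(d,K,T); Z=W[...,2]
for r in (8,): print('btn z',np.median(Z[np.hypot(W[...,0]-688,W[...,1]-9)<r]))
m=(Z>79)&(Z<92)&(np.hypot(W[...,0]-594,W[...,1]-10)<46)
print(cv2.minAreaRect(W[m][:,:2].astype(np.float32)))
go(590,-245,150,67.5)"
```

```text
time: 54.1
ee_pos: [680.0, 7.0, 139.6]
eef_rot: [0.035, 0.168, 0.985, 0.011]
contact_force: [-0.8, -0.2, 0.1]
opening: 0.0
251 [250.  94.] z 85 [604.3  28.1] ang 61.6 r 20.6
176 [287.  98.] z 42 [621.5  57.4] ang 60.3 r 54.5
159 [188. 133.] z 43 [620.5 -39.2] ang -62.1 r 55.6
11 [252. 274.] z 209 [760.3 -26.9] ang -12.5 r 169.8
btn z 63.30667833024292
((593.606201171875, 9.860153198242188), (80.94403076171875, 16.173696517944336), 59.712039947509766)
t 54.20 pos [679.8   7.1 139.5] yaw 70.7 open 0.00 q6 -1.34 tz [ 0.073  0.01  -0.997] F [ 0.3 -0.1  1. ]
spin 3.2  shift mm x -14.7 y -266.7 z -19.6
```

View pics/w21.png

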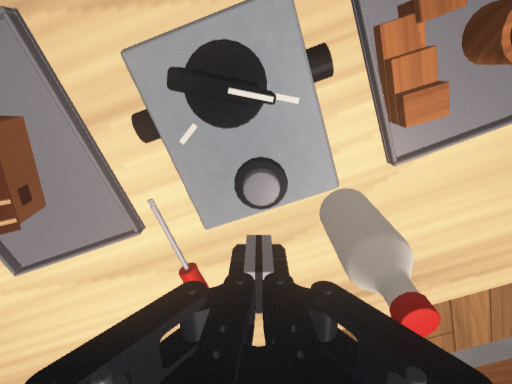

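The button is back up at 63 mm (56 when pressed) and the selector is at 59.7°. Now the hut: open the gripper and move above the chimney.

```bash
python3 -m crank '[{"fingers":1,"xyz":[0,0,0],"spin":3.2},{"fingers":1,"xyz":[0,0,0],"spin":0},{"fingers":-1,"xyz":[-0.002,-0.04,0],"spin":0},{"fingers":-1,"xyz":[-0.002,-0.04,0],"spin":0},{"fingers":-1,"xyz":[-0.002,-0.04,0],"spin":0},{"fingers":-1,"xyz":[-0.002,-0.04,0],"spin":0},{"fingers":-1,"xyz":[0,-0.04,0],"spin":0},{"fingers":-1,"xyz":[0,-0.02,0],"spin":0}]'; python3 -c "
from h import *
go(590,-245,140,67.5)"
```

```text
time: 55.2
ee_pos: [601.5, -202.8, 127.3]
eef_rot: [0.033, 0.191, 0.981, 0.012]
contact_force: [0.4, 0.6, 0.2]
opening: 0.999
t 55.20 pos [ 601.5 -202.8  127.3] yaw 68.0 open 1.00 q6 -1.66 tz [ 0.069  0.012 -0.998] F [0.4 0.6 0.2]
spin 0.5  shift mm x -6.4 y -42.9 z -13.9
```

```bash
python3 -m crank '[{"fingers":-1,"xyz":[0,-0.025,-0.01],"spin":0.5},{"fingers":-1,"xyz":[0,-0.015,0],"spin":0},{"fingers":-1,"xyz":[0,0,0],"spin":0},{"fingers":-1,"xyz":[0,0,0],"spin":0},{"fingers":-1,"xyz":[0,0,0],"spin":0},{"fingers":-1,"xyz":[0,0,0],"spin":0},{"fingers":-1,"xyz":[0,0,0],"spin":0},{"fingers":-1,"xyz":[0,0,0],"spin":0}]'; python3 -c "
from h import *
p,d,K,T=snap('wrist'); cv2.imwrite('pics/w22.png',p[:,:,::-1])
W=cloud(d,K,T); Z=W[...,2]
k=(np.hypot(W[...,0]-587,W[...,1]+245)<35)
m=k&(Z>122)&(Z<136); print('chim',cv2.minAreaRect(W[m][:,:2].astype(np.float32)),np.median(Z[m]))
go(590,-245,100,67.5)"
```

```text
time: 56.2
ee_pos: [586.1, -237.0, 134.1]
eef_rot: [0.032, 0.194, 0.98, 0.015]
contact_force: [-0.5, -0.1, -0.1]
opening: 0.996
chim ((586.1264038085938, -247.49693298339844), (27.87718391418457, 28.962352752685547), 67.61223602294922) 127.56508524151197
t 56.25 pos [ 586.1 -237.   134.1] yaw 67.7 open 1.00 q6 -1.72 tz [ 0.068  0.017 -0.998] F [1.  0.5 0.1]
spin 0.2  shift mm x -4.7 y -7.3 z 34.2
```

View pics/w22.png

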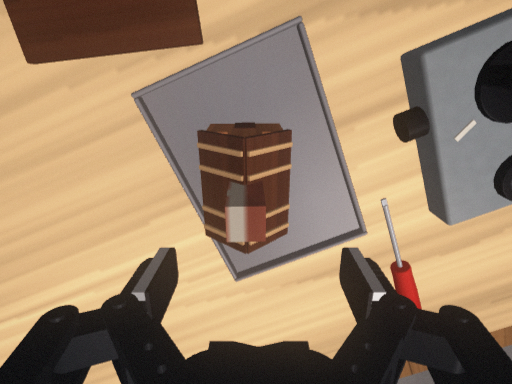

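```bash
python3 -m crank '[{"fingers":-1,"xyz":[-0.004,-0.008,0.0],"spin":0},{"fingers":-1,"xyz":[0,0,0.012],"spin":0},{"fingers":-1,"xyz":[0,0,0.012],"spin":0},{"fingers":-1,"xyz":[0,0,0.008],"spin":0},{"fingers":-1,"xyz":[0,0,0],"spin":0},{"fingers":-1,"xyz":[0,0,0],"spin":0},{"fingers":-1,"xyz":[0,0,0],"spin":0},{"fingers":-1,"xyz":[0,0,0],"spin":0}]'; python3 -c "
from h import *
p,d,K,T=snap('wrist'); cv2.imwrite('pics/w23.png',p[:,:,::-1])
W=cloud(d,K,T); Z=W[...,2]
k=(np.hypot(W[...,0]-587,W[...,1]+245)<35)
m=k&(Z>122)&(Z<136); print('chim',cv2.minAreaRect(W[m][:,:2].astype(np.float32)),np.median(Z[m]))
go(589.3,-246,54,67.5)"
```

```text
time: 57.25
ee_pos: [588.9, -246.1, 99.3]
eef_rot: [0.031, 0.194, 0.98, 0.015]
contact_force: [-0.2, 0.9, 0.1]
opening: 0.997
chim ((586.0552978515625, -247.34877014160156), (28.053340911865234, 29.114580154418945), 67.58417510986328) 127.60947545466769
t 57.30 pos [ 588.9 -246.1   99.3] yaw 67.7 open 1.00 q6 -1.74 tz [ 0.067  0.017 -0.998] F [ 0.4 -0.2 -0.4]
spin 0.2  shift mm x 2.2 y -1.7 z 45.2
```

View pics/w23.png

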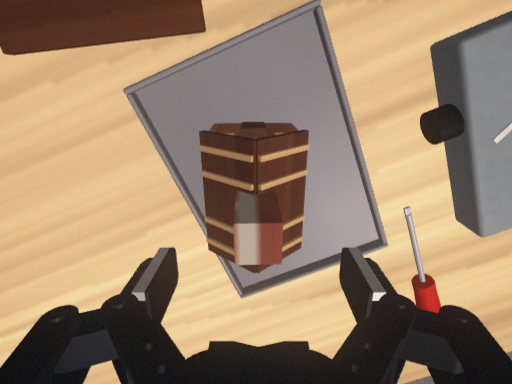

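The chimney top is centred between the jaws at (258,243), so I'm continuing down.

```bash
python3 -m crank '[{"fingers":-1,"xyz":[0.002,-0.002,0.0],"spin":0},{"fingers":-1,"xyz":[0,0,0.012],"spin":0},{"fingers":-1,"xyz":[0,0,0.012],"spin":0},{"fingers":-1,"xyz":[0,0,0.012],"spin":0},{"fingers":-1,"xyz":[0,0,0.004],"spin":0},{"fingers":-1,"xyz":[0,0,0],"spin":0},{"fingers":-1,"xyz":[0,0,0],"spin":0},{"fingers":-1,"xyz":[0,0,0],"spin":0}]'; python3 -c "
from h import *
p,d,K,T=snap('wrist'); cv2.imwrite('pics/w24.png',p[:,:,::-1])
go(589.3,-246.5,54,67.5)"
```

```text
time: 58.3
ee_pos: [588.8, -246.4, 55.9]
eef_rot: [0.031, 0.194, 0.98, 0.015]
contact_force: [0.2, 0.2, 0.2]
opening: 0.997
t 58.35 pos [ 588.9 -246.4   56. ] yaw 67.7 open 1.00 q6 -1.74 tz [ 0.067  0.018 -0.998] F [ 0.3 -0.2 -0.5]
spin 0.2  shift mm x -0.3 y 0.0 z 2.1
```

View pics/w24.png

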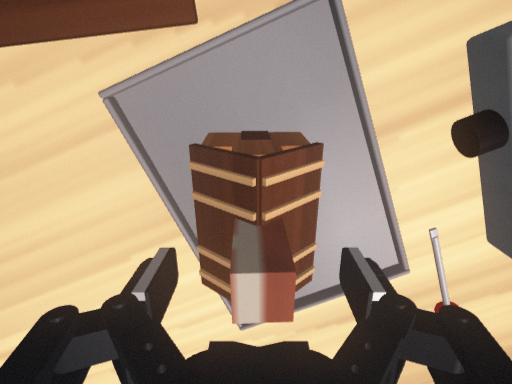

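```bash
python3 -m crank '[{"fingers":0.9,"xyz":[0,0,0],"spin":0},{"fingers":0.9,"xyz":[0,0,0],"spin":0},{"fingers":0.9,"xyz":[0,0,0],"spin":0},{"fingers":0.9,"xyz":[0,0,0],"spin":0},{"fingers":0.9,"xyz":[0,0,0],"spin":0},{"fingers":0.9,"xyz":[0,0,0],"spin":0},{"fingers":0.9,"xyz":[0,0,0],"spin":0},{"fingers":0.9,"xyz":[0,0,0],"spin":0}]' 50; python3 -m crank '[{"fingers":0.9,"xyz":[0,0,-0.01],"spin":0},{"fingers":0.9,"xyz":[0,0,-0.015],"spin":0},{"fingers":0.9,"xyz":[0,0,-0.015],"spin":0},{"fingers":0.9,"xyz":[0,0,-0.015],"spin":0},{"fingers":0.9,"xyz":[0,0,-0.015],"spin":0},{"fingers":0.9,"xyz":[0,0,0],"spin":0},{"fingers":0.9,"xyz":[0,0,0],"spin":0},{"fingers":0.9,"xyz":[0,0,0],"spin":0}]'; python3 -c "
from h import *
p,d,K,T=snap('scene'); cv2.imwrite('pics/s3.png',p[:,:,::-1])
go(363,-288,130,74)"
```

```text
time: 59.35
ee_pos: [589.5, -247.4, 57.4]
eef_rot: [0.032, 0.194, 0.98, 0.014]
contact_force: [-0.1, -0.1, 1.9]
opening: 0.32
time: 60.35
ee_pos: [583.7, -247.7, 131.7]
eef_rot: [0.031, 0.194, 0.98, 0.015]
contact_force: [0.4, 0.2, -2.1]
opening: 0.322
t 60.40 pos [ 583.5 -247.6  131.5] yaw 67.7 open 0.32 q6 -1.74 tz [ 0.067  0.017 -0.998] F [-0.3  0.2 -1.7]
spin -6.3  shift mm x 200.3 y -99.7 z -14.0
```

View pics/s3.png

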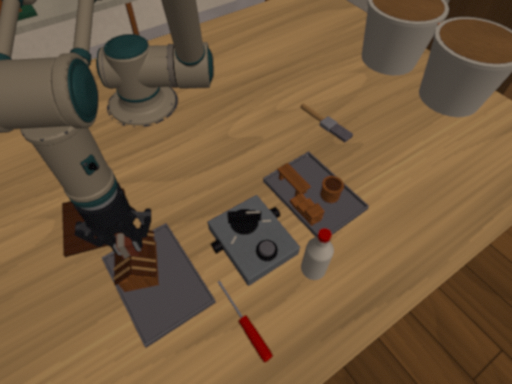

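Held with the opening at 0.32 (27 mm), and the hut is upright. Carry it slowly to above the board.

```bash
python3 -m crank '[{"fingers":0.9,"xyz":[0.012,-0.0,0],"spin":0},{"fingers":0.9,"xyz":[0.02,-0.008,0],"spin":0},{"fingers":0.9,"xyz":[0.025,-0.012,0],"spin":0},{"fingers":0.9,"xyz":[0.025,-0.014,0],"spin":0},{"fingers":0.9,"xyz":[0.025,-0.014,0],"spin":0},{"fingers":0.9,"xyz":[0.025,-0.014,0],"spin":0},{"fingers":0.9,"xyz":[0.025,-0.014,0],"spin":0},{"fingers":0.9,"xyz":[0.012,-0.007,0],"spin":0}]'; python3 -c "
from h import *
go(364,-288,120,74)"
```

```text
time: 61.4
ee_pos: [384.1, -254.7, 115.1]
eef_rot: [0.026, 0.193, 0.981, 0.017]
contact_force: [-0.7, -0.2, -2.2]
opening: 0.32
t 61.40 pos [ 384.1 -254.7  115.1] yaw 67.8 open 0.32 q6 -2.00 tz [ 0.058  0.023 -0.998] F [-0.7 -0.2 -2.2]
spin -6.2  shift mm x 9.8 y -37.4 z -6.9
```

```bash
python3 -m crank '[{"fingers":0.9,"xyz":[0.002,-0.006,0],"spin":0},{"fingers":0.9,"xyz":[0.002,-0.012,0],"spin":0},{"fingers":0.9,"xyz":[0.002,-0.012,0],"spin":0},{"fingers":0.9,"xyz":[0,0,0],"spin":0},{"fingers":0.9,"xyz":[0,0,0],"spin":0},{"fingers":0.9,"xyz":[0,0,0],"spin":0},{"fingers":0.9,"xyz":[0,0,0],"spin":0},{"fingers":0.9,"xyz":[0,0,0],"spin":0}]'; python3 -c "
from h import *
go(364,-288,66)
p,d,K,T=snap('wrist'); cv2.imwrite('pics/w25.png',p[:,:,::-1])"
```

```text
time: 62.4
ee_pos: [368.3, -282.5, 113.5]
eef_rot: [0.028, 0.193, 0.981, 0.017]
contact_force: [-0.8, -0.5, -2.2]
opening: 0.324
t 62.40 pos [ 368.3 -282.5  113.5] yaw 67.8 open 0.32 q6 -2.07 tz [ 0.061  0.023 -0.998] F [-0.8 -0.5 -2.2]
spin 0.0  shift mm x 4.2 y -8.8 z 47.0
```

View pics/w25.png

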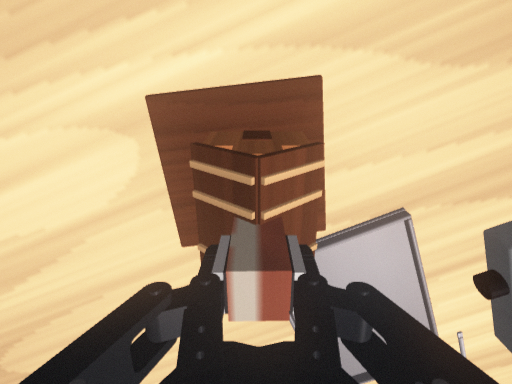

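```bash
python3 -m crank '[{"fingers":0.9,"xyz":[0.003,-0.008,0],"spin":0},{"fingers":0.9,"xyz":[0,0,0.008],"spin":0},{"fingers":0.9,"xyz":[0,0,0.012],"spin":0},{"fingers":0.9,"xyz":[0,0,0.012],"spin":0},{"fingers":0.9,"xyz":[0,0,0.004],"spin":0},{"fingers":0.9,"xyz":[0,0,0],"spin":0},{"fingers":0.9,"xyz":[0,0,0],"spin":0},{"fingers":0.9,"xyz":[0,0,0],"spin":0}]'; python3 -c "
from h import *
go(364,-288,65)"
```

```text
time: 63.45
ee_pos: [364.2, -288.0, 74.0]
eef_rot: [0.027, 0.193, 0.981, 0.017]
contact_force: [-0.1, 0.1, -1.9]
opening: 0.327
t 63.45 pos [ 364.2 -288.    74. ] yaw 67.8 open 0.33 q6 -2.10 tz [ 0.06   0.023 -0.998] F [-0.1  0.1 -1.9]
spin 0.0  shift mm x 0.6 y -0.5 z 9.0
```

```bash
python3 -m crank '[{"fingers":0.9,"xyz":[0,0,0.004],"spin":0},{"fingers":0.9,"xyz":[0,0,0.003],"spin":0},{"fingers":0.9,"xyz":[0,0,0.002],"spin":0},{"fingers":0.9,"xyz":[0,0,0],"spin":0},{"fingers":0.9,"xyz":[0,0,0],"spin":0},{"fingers":0.9,"xyz":[0,0,0],"spin":0},{"fingers":0.9,"xyz":[0,0,0],"spin":0},{"fingers":0.9,"xyz":[0,0,0],"spin":0}]'; python3 -c "
from h import *
go(364,-288,65)"
```

```text
time: 64.45
ee_pos: [365.2, -288.2, 65.0]
eef_rot: [0.028, 0.193, 0.981, 0.017]
contact_force: [0.5, -0.5, -2.5]
opening: 0.324
t 64.45 pos [ 365.2 -288.2   65. ] yaw 67.8 open 0.32 q6 -2.10 tz [ 0.061  0.022 -0.998] F [ 0.5 -0.5 -2.5]
spin 0.0  shift mm x 1.1 y -0.3 z -0.0
```

```bash
python3 -m crank '[{"fingers":0.9,"xyz":[0,0,0.001],"spin":0},{"fingers":0.9,"xyz":[0,0,0.001],"spin":0},{"fingers":0.9,"xyz":[0,0,0],"spin":0},{"fingers":0.9,"xyz":[0,0,0],"spin":0},{"fingers":0.9,"xyz":[0,0,0],"spin":0},{"fingers":0.9,"xyz":[0,0,0],"spin":0},{"fingers":0.9,"xyz":[0,0,0],"spin":0},{"fingers":0.9,"xyz":[0,0,0],"spin":0}]'
```

```text
time: 65.45
ee_pos: [365.3, -288.3, 64.8]
eef_rot: [0.028, 0.192, 0.981, 0.016]
contact_force: [-0.6, 0.5, -1.2]
opening: 0.321
```

Contact is starting (z force -1.2 N). Lower 1–2 mm more, then open gently.

```bash
python3 -m crank '[{"fingers":0.9,"xyz":[0,0,0.002],"spin":0},{"fingers":0.9,"xyz":[0,0,0],"spin":0},{"fingers":0.9,"xyz":[0,0,0],"spin":0},{"fingers":0.2,"xyz":[0,0,0],"spin":0},{"fingers":0,"xyz":[0,0,0],"spin":0},{"fingers":-0.5,"xyz":[0,0,0],"spin":0},{"fingers":-1,"xyz":[0,0,0],"spin":0},{"fingers":-1,"xyz":[0,0,0],"spin":0}]'; python3 -c "
from h import *
p,d,K,T=snap('wrist'); cv2.imwrite('pics/w26.png',p[:,:,::-1]); go(364,-288,65)"
```

```text
time: 66.45
ee_pos: [366.0, -288.7, 64.7]
eef_rot: [0.029, 0.192, 0.981, 0.016]
contact_force: [-0.9, -0.3, 0.8]
opening: 1.001
t 66.50 pos [ 366.  -288.7   64.7] yaw 67.9 open 1.00 q6 -2.10 tz [ 0.063  0.02  -0.998] F [-1.   0.1 -0.2]
spin 0.0  shift mm x 2.1 y -0.1 z -0.4
```

View pics/w26.png

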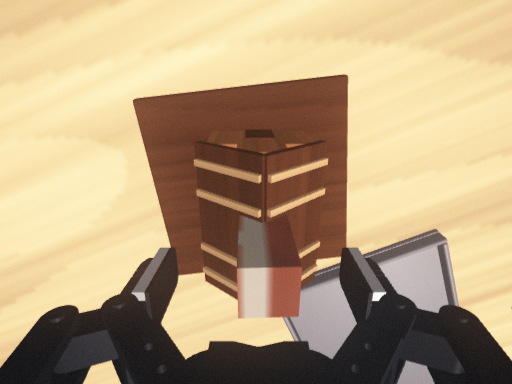

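The hut stands free between the open jaws at (266,280). Lift straight up, move clear and check everything.

```bash
python3 -m crank '[{"fingers":-1,"xyz":[0,0,-0.01],"spin":0},{"fingers":-1,"xyz":[0,0,-0.02],"spin":0},{"fingers":-1,"xyz":[0,0,-0.03],"spin":0},{"fingers":-1,"xyz":[0,0,-0.03],"spin":0},{"fingers":-1,"xyz":[0,0,-0.03],"spin":0},{"fingers":-1,"xyz":[0,0,0],"spin":0},{"fingers":-1,"xyz":[0,0.03,0],"spin":0},{"fingers":-1,"xyz":[0,0.04,0],"spin":0}]'; python3 -m crank '[{"fingers":-1,"xyz":[0,0.05,0],"spin":0},{"fingers":-1,"xyz":[0,0.05,0],"spin":0},{"fingers":-1,"xyz":[0,0.05,0],"spin":0},{"fingers":-1,"xyz":[0,0.05,0],"spin":0},{"fingers":-1,"xyz":[0,0.04,0],"spin":0},{"fingers":-1,"xyz":[0,0,0],"spin":0},{"fingers":-1,"xyz":[0,0,0],"spin":0},{"fingers":-1,"xyz":[0,0,0],"spin":0}]'; python3 meas.py t7 | grep -v "ztop 9\|ztop 10"; python3 marks.py top
python3 - <<'E'
from h import *
p,d,K,T=snap("top"); W=cloud(d,K,T); Z=W[...,2]
m=(Z>108+8)&(Z<145)&(np.hypot(W[...,0]-361,W[...,1]+288)<60); print("chim",cv2.minAreaRect(W[m][:,:2].astype(np.float32)),np.median(Z[m]))
m=(Z>76)&(Z<95)&(np.hypot(W[...,0]-594,W[...,1]-10)<46); print("bar",cv2.minAreaRect(W[m][:,:2].astype(np.float32)))
a=np.radians(2); t=(W[...,0]-609)*np.cos(a)+(W[...,1]-230)*np.sin(a); u=-(W[...,0]-609)*np.sin(a)+(W[...,1]-230)*np.cos(a)
m=(abs(t)<112)&(abs(u)<77)
for lo,hi in((15,23),(30,39),(39,47),(47,60)):
    k=m&(Z>=lo)&(Z<hi); n,L,st,c=cv2.connectedComponentsWithStats(k.astype(np.uint8))
    for i in range(1,n):
        if st[i,4]>30:
            q=L==i; print(lo,st[i,4],"z %.1f"%np.median(Z[q]),"tray x %.0f..%.0f y %.0f..%.0f"%(t[q].min(),t[q].max(),u[q].min(),u[q].max()))
p,d,K,T=snap('scene'); cv2.imwrite('pics/s4.png',p[:,:,::-1])
print(ctrl.sense()["time"],ctrl.sense()["ee_pos"])
E
```

```text
time: 67.5
ee_pos: [384.3, -227.2, 193.5]
eef_rot: [0.029, 0.195, 0.98, 0.015]
contact_force: [0.5, -0.4, -1.1]
opening: 1.003
time: 68.5
ee_pos: [473.7, 3.5, 197.6]
eef_rot: [0.024, 0.194, 0.981, 0.015]
contact_force: [0.4, -0.4, -0.5]
opening: 1.0
bench z 0.6888017300343563 tray floor L 6.977569388112272
1 [248 140  17   6  75] ztop 51.9 top [7.443e+02 8.770e+01 2.600e+00 2.360e+01 1.000e-01] all [7.494e+02 8.810e+01 1.400e+01 4.890e+01 5.000e-01]
2 [323 140   2  26  52] ztop 19.6 top [ 718.  -115.2    4.1   78.2   88.3] all [ 718.  -115.2    4.1   78.2   88.3]
7 [ 179  148   59   81 1768] ztop 50.7 top [594.5 190.7  50.4 182.7  79.3] all [609.1 229.5 241.5 170.2   1.9]
8 [ 250  148   58   64 1930] ztop 62.8 top [651.2  20.2  34.1 108.8  76.1] all [631.4  21.8 164.6 187.9  88.1]
12 [333 153  63  82 867] ztop 20.9 top [ 5.934e+02 -2.288e+02  2.403e+02  1.715e+02  2.000e-01] all [ 5.965e+02 -2.288e+02  2.465e+02  1.715e+02  2.000e-01]
22 [183 159  36  40 530] ztop 59.2 top [635.2 262.3  55.3  56.3  76.7] all [646.  273.6  93.4 124.3  51.3]
126 [192 207  16  11  41] ztop 8.9 top [530.8 254.   33.9  34.2  66.3] all [530.8 254.   33.9  34.2  66.3]
160 [125 220  18  70 769] ztop 22.2 top [412.6 437.8 197.3  41.6   6. ] all [412.7 437.  199.5  42.2   8.1]
179 [ 368  241   54   70 2767] ztop 130.3 top [ 365.  -284.7   29.4   28.2   66.2] all [ 360.  -293.3  151.2  160.2   74.1]
chim ((365.0169982910156, -284.942138671875), (30.19160270690918, 28.391944885253906), 67.08419799804688) 134.3790859566231
bar ((609.8796997070312, 38.708740234375), (17.093639373779297, 13.878528594970703), 56.35342788696289)
15 105 z 20.7 tray x -20..14 y -75..-36
30 141 z 35.9 tray x 10..45 y -77..-38
39 443 z 43.8 tray x -108..-7 y -48..-9
47 133 z 50.6 tray x 41..73 y -76..-40
47 302 z 56.6 tray x -1..56 y 2..60
68.7 [474.18491812   3.52949103 198.03505298]
```

View pics/t7.png

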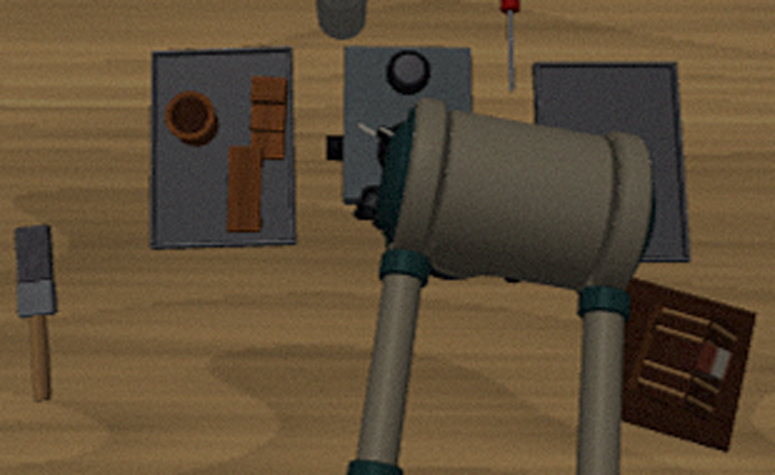

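View pics/s4.png

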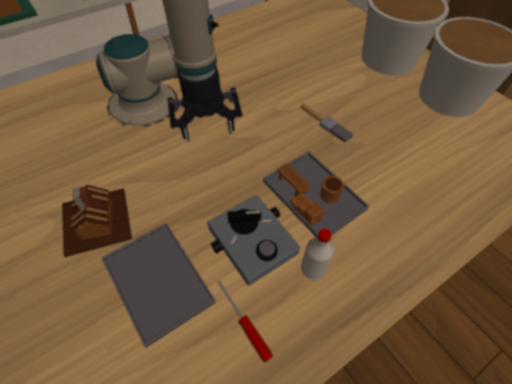

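```bash
python3 -c "
from bench import ctrl
print(ctrl.sense()['joint_velocities'].round(3)); print(ctrl.job_done())"
```

```text
[ 0.004 -0.002 -0.002  0.     0.001  0.001]
the job is handed in; nothing more can be done
None
```

I completed all four parts in order and handed the job in at about 69 s of the 210 s. No verdict is reported.

**What I did**
- I laid the bench, steps and well in the empty left tray.
- I turned the selector to the left mark and pressed the start button to its stop (about 37 N on the force reading), then let it go.
- I lifted the hut by its chimney and stood it on the board.

**Last checks**

| Item | Reading | Expected |
|---|---|---|
| Bench top | 43.8 mm | 43 mm |
| Step tops | 20.7, 35.9 and 50.6 mm | 20, 35 and 50 mm |
| Well top | 56.6 mm | 55 mm |
| Selector | 59.7° in the bench frame, station turned less than 1° | 60° mark |
| Button top | 63 mm released, 56 mm pressed | 6 mm of travel |
| Chimney top | 134 mm | 134 mm |
| Hut position | about 5 mm from the board's middle | within 40 mm |

The hut is upright, and the glue, screwdriver and brush read where they were at the start. The selector and button figures come from just after the press, because the arm partly hid the selector from the top camera in the final look.

**What disagreed or went wrong**
- **Fingertip position:** the real fingertips sit about 40 mm short of the reported TCP, not at it as the brief says. My first grasp of the bench closed on air, and I corrected for this in every later move.
- **Tool tilt:** the tool gradually tilted by about 4° over the moves. I allowed for it in the targets.
- **Steps shifted:** after I set the steps down, they moved about 20 mm towards the tray's inner wall, either from the announced knock or from my retreat. They stayed flat on the floor, and their low end now reaches under the bench's seat overhang.

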